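# Refit a filter plate and roll its edge strip down

## Task

Refit the white filter plate in the aluminium frame: tuck its plain edge under the frame's blue lip, then lower the edge with the orange strip until the plate lies flat in the frame. Take the hand roller from its parking box and roll it along the orange strip with firm pressure, without pressing the links with the gripper, until every link is fully down; then put the roller back upright in its box. Do not knock the jars and the beaker about.

Things in the scene. Friction and masses are not known exactly. Their poses are not given: they have to be found in the camera images.
- frame: Fixed aluminium frame 149 (x) x 172 (y) mm. Origin: centre of its underside, on the worktop. Pocket for the plate: floor at z = 8 mm, inner faces at x = +-62.5 and y = +-78 mm. Near wall (-x) and side walls rise to z = 14 mm; blue lip on the far side (+x), see point lip. A groove in the floor, x = -54.5 to -37.5 mm, 5 mm deep, takes the feet of the strip's links.
- lip (a point): Middle of the edge of the frame's blue lip, on its underside: frame x = 51.5, y = 0, z = 19 mm, so 11 mm over the pocket's floor. The lip covers x = 51.5 to 74.5 mm over the frame's whole width, top at z = 25 mm. The plate is too long to go in flat: its +x edge goes under the lip first, the plate tilted about 0.2 rad.
- filter_plate: Loose white filter plate 120 (x) x 150 (y) x 6 mm, 0.3 to 0.5 kg. Origin: centre of its underside, z up. Orange strip of seven links along y at x = -46 mm; the +x edge is plain. Black grip rib on top at the centre: 16 mm thick (x), 70 mm long (y), z = 6 to 40 mm. Fitted, its x points as the frame's x, origin 8 mm above the frame's, with 2.5 mm of play in x and 3 mm in y each way.
- strip_mid (a point): Point on the filter plate at the middle of the strip, at the plate's top face (plate x = -46, y = 0, z = 6 mm).
- roller: Loose hand roller, 0.4 to 0.6 kg: black rubber wheel, diameter 44, width 30 mm (x), rolling along the roller's y; above it a steel flange 74 x 76 mm, z = 46 to 52 mm, and an upright wooden grip 26 (x) x 46 (y) mm, z = 52 to 104 mm. Origin: lowest point of the wheel. The same either way round. Starts parked in the stand, axes along the stand's.
- roller_wheel (a joint): Turn of the roller's wheel about the roller's x axis, rad; 0 at the start, turns freely; 22 mm of rolling is 1 rad.
- stand: Fixed grey parking box for the roller, open on top: inside 54 (x) x 56 (y), outside 66 x 68 mm, rim at z = 54 mm, foot 90 x 92 mm. Origin: centre of its underside, on the worktop. The roller hangs in it with its flange on the rim, the wheel inside: roller's origin 8 mm above the stand's.
- link_0 (a joint): Travel of orange link 0 of the strip, m: 0 = standing proud (top 6 mm above the plate's face), 0.005 = fully down (1 mm above it). Moves along plate z against about 6 N of friction and stays where left; starts at 0 to 0.001. Head 14 (x) x 19 (y) mm with rounded edges, centred at plate x = -46, y = -63 mm; its foot goes into the frame's groove.
- link_1 (a joint): Travel of orange link 1 of the strip, m: 0 = standing proud (top 6 mm above the plate's face), 0.005 = fully down (1 mm above it). Moves along plate z against about 6 N of friction and stays where left; starts at 0 to 0.001. Head 14 (x) x 19 (y) mm with rounded edges, centred at plate x = -46, y = -42 mm; its foot goes into the frame's groove.
- link_2 (a joint): Travel of orange link 2 of the strip, m: 0 = standing proud (top 6 mm above the plate's face), 0.005 = fully down (1 mm above it). Moves along plate z against about 6 N of friction and stays where left; starts at 0 to 0.001. Head 14 (x) x 19 (y) mm with rounded edges, centred at plate x = -46, y = -21 mm; its foot goes into the frame's groove.
- link_3 (a joint): Travel of orange link 3 of the strip, m: 0 = standing proud (top 6 mm above the plate's face), 0.005 = fully down (1 mm above it). Moves along plate z against about 6 N of friction and stays where left; starts at 0 to 0.001. Head 14 (x) x 19 (y) mm with rounded edges, centred at plate x = -46, y = 0 mm; its foot goes into the frame's groove.
- link_4 (a joint): Travel of orange link 4 of the strip, m: 0 = standing proud (top 6 mm above the plate's face), 0.005 = fully down (1 mm above it). Moves along plate z against about 6 N of friction and stays where left; starts at 0 to 0.001. Head 14 (x) x 19 (y) mm with rounded edges, centred at plate x = -46, y = 21 mm; its foot goes into the frame's groove.
- link_5 (a joint): Travel of orange link 5 of the strip, m: 0 = standing proud (top 6 mm above the plate's face), 0.005 = fully down (1 mm above it). Moves along plate z against about 6 N of friction and stays where left; starts at 0 to 0.001. Head 14 (x) x 19 (y) mm with rounded edges, centred at plate x = -46, y = 42 mm; its foot goes into the frame's groove.
- link_6 (a joint): Travel of orange link 6 of the strip, m: 0 = standing proud (top 6 mm above the plate's face), 0.005 = fully down (1 mm above it). Moves along plate z against about 6 N of friction and stays where left; starts at 0 to 0.001. Head 14 (x) x 19 (y) mm with rounded edges, centred at plate x = -46, y = 63 mm; its foot goes into the frame's groove.
- flour_jar: Loose bystander: jar with a white lid, 62 mm diameter, 86 mm high, behind the frame's lip. Origin: centre of its underside.
- beaker: Loose bystander: small glass beaker, 54 mm diameter, 69 mm high, in front of the frame's near wall. Origin: centre of its underside.
- cocoa_jar: Loose bystander: jar with a blue lid, 52 mm diameter, 71 mm high, beside the stand. Origin: centre of its underside.
There are look-alikes about, which are no part of the job. What is shaped like the roller but red or turquoise is not meant.

How it is judged:
On the way, in this order (a step that is already met when the one before it is completed fails the run):
1. the plate lies flat in the frame, its plain edge under the lip (z of filter_plate in the frame of frame between 0.006 and 0.0105 m and angle between filter_plate's own z axis and vertical below 0.03 rad and x of filter_plate in the frame of frame between -0.006 and 0.006 m and y of filter_plate in the frame of frame between -0.006 and 0.006 m and angle between the x axis of filter_plate and the x axis of frame, either way round below 0.08 rad and x of strip_mid in the frame of frame between -0.056 and -0.036 m), for 0.2 s.
2. the roller's wheel, pressing on the plate's strip, has rolled 2 rad (44 mm) or more ((value of joint roller_wheel above 2 rad or value of joint roller_wheel below -2 rad) and contact force between roller and filter_plate above 2 N).
3. every link of the strip is down, at least 3.8 of 5 mm (value of joint each of link_0, link_1, link_2, link_3, link_4, link_5, link_6 above 0.0038 m), for 0.1 s.
At the end, for the whole second after the job is handed in: Plate flat in the frame under the lip (tilt < 0.03 rad, underside 6 to 10.5 mm above the frame's origin, centre within 6 mm, turned < 0.08 rad, strip away from the lip); all links >= 3.8 mm down; roller upright in its box (within 12 mm, height within 4 mm, tilt < 0.06 rad), at rest (all of step 1 and all of step 3 and horizontal distance between roller and stand below 0.012 m and z of roller in the frame of stand between 0.004 and 0.012 m and angle between roller's own z axis and vertical below 0.06 rad and linear speed of each of roller, filter_plate below 0.02 m/s); the robot touches nothing.
It fails at once if the flour jar is moved by more than 20 mm or tipped (distance of flour_jar from where it was at the start of the episode above 0.02 m or angle between flour_jar's own z axis and vertical above 0.3 rad).
It fails at once if the beaker is moved by more than 20 mm or tipped (distance of beaker from where it was at the start of the episode above 0.02 m or angle between beaker's own z axis and vertical above 0.3 rad).
It fails at once if the cocoa jar is moved by more than 20 mm or tipped (distance of cocoa_jar from where it was at the start of the episode above 0.02 m or angle between cocoa_jar's own z axis and vertical above 0.3 rad).
It fails at once if the gripper presses a link of the strip (over 2 N) (contact force between any of the fingers, the arm and link_0 above 2 N or contact force between any of the fingers, the arm and link_1 above 2 N or contact force between any of the fingers, the arm and link_2 above 2 N or contact force between any of the fingers, the arm and link_3 above 2 N or contact force between any of the fingers, the arm and link_4 above 2 N or contact force between any of the fingers, the arm and link_5 above 2 N or contact force between any of the fingers, the arm and link_6 above 2 N).
It also fails if it takes over 72 s, if anything falls off the work surface, if the arm or the gripper's body presses on something with over 40 N, if the wrist force passes 120 N, or if a joint passes its speed limit or range.

## Robot

A 6-joint arm with a two-finger parallel gripper is mounted at the origin on a cart in front of the work surface, level with it; the furniture and walls round the work are solid. World frame = base frame: x ahead of the robot, y to its left, z up, the work surface at z = 0. Lengths are in m, angles in rad, forces in N, time in s.
With the tool pointing down it reaches from about 0.375 to 0.975 m from the base axis. Payload 3.8 kg.
Tool frame: the origin (TCP) lies on the mounting face of the last link; the fingertips stand 173 mm ahead of it and the grasp point (between the pads) lies 155 mm ahead of it; z points along the fingers, y is the direction in which the jaws open and shut (so a half turn about z gives the same grasp; the last joint's range is limited). The gripper opens to 85 mm and grips with 20 to 120 N. Pads are 22 mm wide; open, the fingers measure 114 mm over their backs; the gripper's body (76 mm by 85 mm) begins 54 mm behind the grasp point. The pads swing forward as they close: fully open they stand 13 mm farther back than shut.
Start: joints at [1.125, 0.264, 1.604, -0, 1.274, -0.037], TCP at [0.268, 0.619, 0.405] pointing down, gripper open.
Joint ranges: [-2.63, 2.63], [-0.94, 2.18], [0.31, 2.57], [-1.31, 4.45], [0, 2.66], [-2.55, 2.55]. Speed limits (rad/s): [2.57, 2.57, 3.14, 3.14, 3.14, 3.14].

## Interface

Orientations are given as a rotation vector (axis times angle).
In Python, from workcell import bot gives the robot as it stands.
- The arm moves only by the shell command python3 -m jog 'ROWS' [FORCE]. ROWS is JSON, a list that holds one entry, the list of rows, each a list of 7 numbers: the closure, from 0 (fully open) to 1 (shut), then the shift along the tool's x, y, z in cm, then the turn, a rotation vector about the tool's x, y, z in rad. A call has 1 to 12 rows; each row is the pose to reach, as a shift and turn from the pose commanded when the call began, along the tool's axes at that moment; what a row does not reach only later rows make up. A row lasts 1/8 s, in which the tool goes at most 62.5 mm and 10.7 degrees, less where a joint would pass 70% of its speed; a pose out of reach is approached as far as the arm can. A call with a gripper value outside its range is refused whole. The fingers move at their own pace and stop on an object; FORCE is the grip in N (left out, the last holds). Time passes only in rows, so rows that repeat a pose let the fingers close. It gives the time, the measured TCP pose, the force and the opening at its end, in the units of the state.
- bot.read_state(): the state, without advancing time (a new reading comes with each control period).
- bot.read_camera(name): name is "side" or "top" or "wrist"; returns the picture (384x512x3 uint8, red, green, blue); there is no depth.
- bot.camera_model(name): a dict with "intrinsics" (3x3 intrinsics, pixels), "rvec" (rotation vector, rad) and "tvec" (3), from world to camera coordinates, as OpenCV has them. Camera axes: x right, y down, z forward; pixel columns grow to the right and rows downward; lengths in m; the calibration is good to about 2 mm. A picture is of the moment at which its call begins: read the wrist's pose just before it. camera_model takes no time and is no camera call; for the wrist camera it gives the pose at the moment of the call.
- bot.finish_job(): hands the job in, once; it reports no verdict.
The state is a dict: "time": time; "q": joint angles; "joint_vel": joint speeds; "joint_torque": joint torques, N m; "tool_pos": TCP position; "tcp_rot": TCP orientation; "wrist_force": force on the tool from outside, world axes, zero at the start; "torque": the same for the moment, N m; "width": opening from 0.0 (shut) to 1.0 (fully open).
Only numpy, scipy, OpenCV 4.12 (cv2) and the standard library are available. Lean on these libraries where they do the work, as an engineer would, in place of code of your own. Each camera call takes 0.05 s, during which the arm holds its last target.

## Working session

There is one attempt and no reset: what is moved stays moved. The work goes in short steps, Python scripts to look and compute and a shell command to move; the robot and the scene stay as the last step left them, time stands still between calls to the robot, and variables do not carry over. Pictures are saved under pics/ and viewed, and the job is handed in when it is done.

```bash
mkdir -p pics; ls; python3 - <<'E'
from workcell import bot
import cv2
s=bot.read_state(); print(s)
for n in ["side","top","wrist"]:
    m=bot.camera_model(n); print(n,m)
    cv2.imwrite(f"pics/{n}0.png",bot.read_camera(n)[:,:,::-1])
E
```

```text
pics
{'time': 0.0, 'q': array([ 1.12511333e+00,  2.64785681e-01,  1.60538223e+00,  3.99965214e-05,
        1.27366850e+00, -3.68904322e-02]), 'joint_vel': array([ 0.0005565 , -0.00133908, -0.00011993, -0.00185265,  0.00036224,
       -0.00078115]), 'joint_torque': array([-2.18352987e-03, -5.15115166e+01, -3.67309964e+01, -4.00125482e-04,
        1.32980020e-02,  1.40004931e-05]), 'tool_pos': array([0.2681584 , 0.61908219, 0.40333521]), 'tcp_rot': array([-0.6375694 , -3.07562943,  0.00340741]), 'wrist_force': array([ 0.16061217, -0.25103122,  0.23703954]), 'torque': array([ 0.03916163,  0.03969462, -0.024111  ]), 'width': 0.998786115078791}
side {'intrinsics': array([[391.20214711,   0.        , 253.25657498],
       [  0.        , 391.20214711, 191.37327033],
       [  0.        ,   0.        ,   1.        ]]), 'rvec': array([ 1.9717748 , -0.34270647,  0.19428718]), 'tvec': array([-0.45524875,  0.13386537,  1.05841355])}
top {'intrinsics': array([[454.26567853,   0.        , 253.09559147],
       [  0.        , 454.26567853, 191.44608395],
       [  0.        ,   0.        ,   1.        ]]), 'rvec': array([ 2.19443533, -2.1822222 ,  0.04572027]), 'tvec': array([0.03391053, 0.51447846, 1.26075675])}
wrist {'intrinsics': array([[268.18142755,   0.        , 256.84960732],
       [  0.        , 268.18142755, 192.47487113],
       [  0.        ,   0.        ,   1.        ]]), 'rvec': array([-2.39224634, -1.57092109, -0.25084017]), 'tvec': array([-0.67285114, -0.04014453,  0.38205749])}
```

View pics/side0.png

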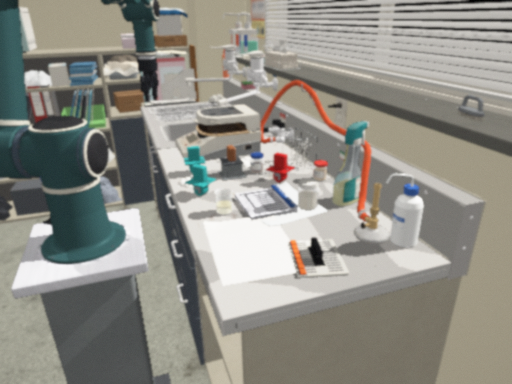

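View pics/top0.png

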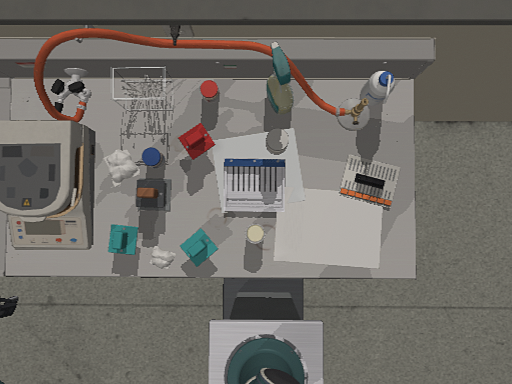

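View pics/wrist0.png

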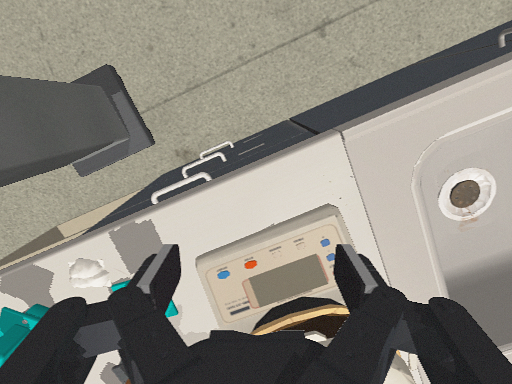

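```bash
python3 - <<'E'
import cv2
im=cv2.imread("pics/top0.png")
cv2.imwrite("pics/c1.png",cv2.resize(im[145:220,330:410],None,fx=7.5,fy=7.5,interpolation=cv2.INTER_CUBIC))
cv2.imwrite("pics/c2.png",cv2.resize(im[120:250,205:305],None,fx=4.6,fy=4.6,interpolation=cv2.INTER_CUBIC))
cv2.imwrite("pics/c3.png",cv2.resize(im[140:220,110:190],None,fx=7.5,fy=7.5,interpolation=cv2.INTER_CUBIC))
im=cv2.imread("pics/side0.png")
cv2.imwrite("pics/c4.png",cv2.resize(im[130:290,170:370],None,fx=3.75,fy=3.75,interpolation=cv2.INTER_CUBIC))
E
```

```text
(no output)
```

View pics/c1.png

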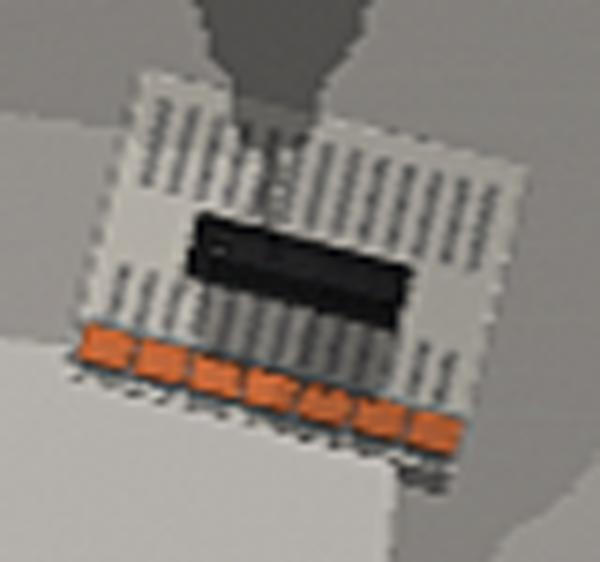

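View pics/c2.png

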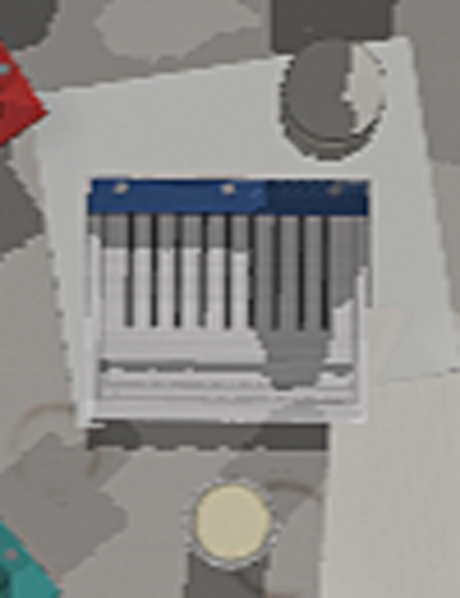

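View pics/c3.png

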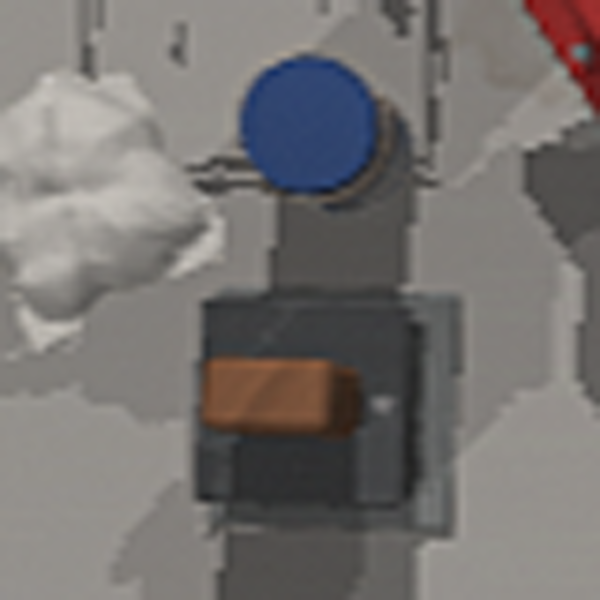

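View pics/c4.png

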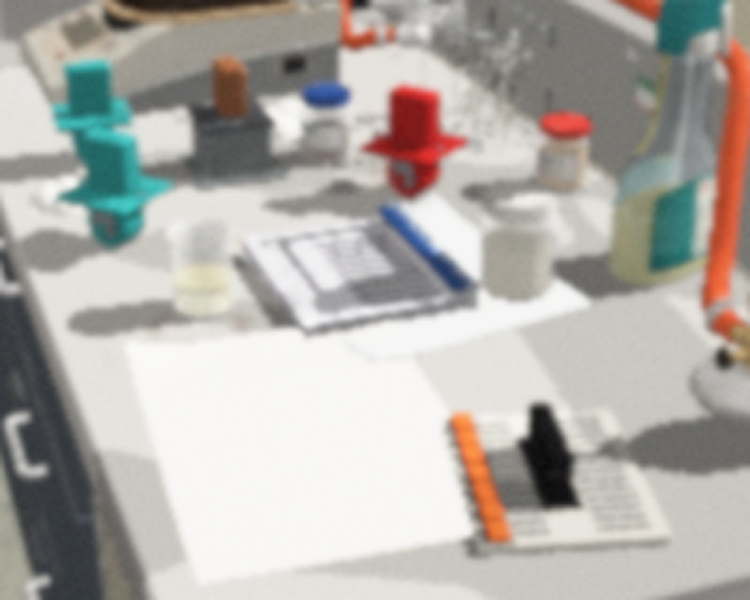

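```bash
cat > h.py <<'E'
from workcell import bot
import numpy as np, cv2
from scipy.spatial.transform import Rotation as R
from scipy.optimize import least_squares
def proj(m,P):
    return cv2.projectPoints(np.asarray(P,float).reshape(-1,3),m['rvec'],m['tvec'],m['intrinsics'],None)[0][:,0]
def unproj(m,uv,z):
    Rm=cv2.Rodrigues(m['rvec'])[0]; C=-Rm.T@m['tvec']
    d=Rm.T@np.linalg.inv(m['intrinsics'])@np.array([uv[0],uv[1],1.])
    return C+d*(z-C[2])/d[2]
def fit(m,P,uv,z0,x0=(0.5,0,0)):
    P=np.array(P,float)/1000; uv=np.array(uv,float)
    def pts(v): 
        c,s=np.cos(v[2]),np.sin(v[2]); return np.c_[c*P[:,0]-s*P[:,1]+v[0], s*P[:,0]+c*P[:,1]+v[1], P[:,2]+z0]
    r=least_squares(lambda v:(proj(m,pts(v))-uv).ravel(),x0)
    return r.x, r.fun.reshape(-1,2)
E
python3 - <<'E'
from h import *
np.set_printoptions(precision=4,suppress=True)
m=bot.camera_model("top")
f=lambda c,o,k:(np.array(c,float)+.5)/k-.5+np.array(o)
x,r=fit(m,[(60,75,6),(60,-75,6),(8,35,40),(8,-35,40),(-46,63,12),(-46,-63,12)],
 f([(145,75),(525,165),(203,213),(413,263),(105,348),(435,433)],(330,145),7.5),0.0)
print("plate",x);print(r)
# frame: lip top corners z25: x 51.5..74.5,y+-86 ; near wall outer top z14 x=-74.5
x,r=fit(m,[(74.5,86,25),(74.5,-86,25),(51.5,86,25),(51.5,-86,25),(-74.5,86,14),(-74.5,-86,14)],
 f([(90,180),(369,181),(90,212),(369,213),(86,422),(364,422)],(205,120),4.6),0.0)
print("frame",x);print(r)
# stand/roller: grip top z=112 (8+104)
x,r=fit(m,[(13,23,112),(13,-23,112),(-13,23,112),(-13,-23,112),(37,38,60),(37,-38,60),(-37,38,60),(-37,-38,60)],
 f([(206,360),(334,360),(204,426),(328,432),(205,299),(413,303),(197,497),(408,503)],(110,140),7.5),0.0)
print("roller",x);print(r)
for n,c,o,k,z in [("flour",(333,88),(205,120),4.6,.086),("beaker",(233,521),(205,120),4.6,.069),("cocoa",(310,124),(110,140),7.5,.071)]:
    print(n,unproj(m,f(c,o,k),z))
E
```

```text
plate [ 0.5468 -0.2878 -0.2426]
[[-1.4666 -0.8589]
 [-0.3355  0.0558]
 [ 2.9451  0.8325]
 [-0.1768  0.3923]
 [-0.4553 -0.0766]
 [-0.5821 -0.3775]]
frame [ 0.5324  0.034  -0.0038]
[[-0.6043 -0.8697]
 [ 0.3196 -0.5841]
 [-0.7131  0.3647]
 [ 0.2706  0.6645]
 [-0.136  -0.0908]
 [ 0.8598  0.5001]]
roller [ 0.506   0.3153 -0.018 ]
[[-0.2399 -0.7116]
 [ 0.3319 -0.3035]
 [-0.3491  0.4792]
 [ 0.7766  0.0928]
 [-0.1565 -0.2963]
 [-0.0006 -0.1907]
 [-0.1157  0.5391]
 [-0.2708  0.4022]]
flour [ 0.6513 -0.0269  0.086 ]
beaker [0.4005 0.0297 0.069 ]
cocoa [0.6053 0.3125 0.071 ]
```

```bash
cat >> h.py <<'E'
def yawR(y,tilt=0.0,flip=0):
    # tool: z down, tool y along object x (flip: -x). object yaw y, tilt about object y
    Ro=R.from_euler('z',y)*R.from_euler('y',tilt)
    T=np.c_[[0,1,0],[1,0,0],[0,0,-1]]  # columns tool x,y,z in object axes
    if flip: T=np.c_[[0,-1,0],[-1,0,0],[0,0,-1]]
    return Ro*R.from_matrix(T)
def delta(pos,Rt,n=None,s=None):
    s=s or bot.read_state()
    Rc=R.from_rotvec(s['tcp_rot'])
    d=Rc.inv().apply(np.array(pos)-s['tool_pos'])*100
    w=(Rc.inv()*Rt).as_rotvec()
    print("pos",s['tool_pos'].round(4),"t",round(s['time'],2),"F",s['wrist_force'].round(1),"w",round(s['width'],3))
    print("shift cm",d.round(2),"rot",w.round(3), "dist mm",round(np.linalg.norm(d)*10),"deg",round(np.degrees(np.linalg.norm(w)),1))
    return d,w
np.set_printoptions(precision=4,suppress=True)
E
python3 - <<'E'
from h import *
s=bot.read_state()
print(R.from_rotvec(s['tcp_rot']).as_matrix())
for f in (0,1): delta((0.52,-0.288,0.38),yawR(-0.2426,0,f))
m=bot.camera_model("wrist"); Rm=cv2.Rodrigues(m['rvec'])[0]
C=-Rm.T@m['tvec'];Rc=R.from_rotvec(s['tcp_rot'])
print("cam in tool",Rc.inv().apply(C-s['tool_pos']),Rc.inv().apply(Rm[2]))
E
```

```text
[[-0.9176  0.3975 -0.0007]
 [ 0.3975  0.9176 -0.0017]
 [ 0.     -0.0019 -1.    ]]
pos [0.2682 0.6191 0.4036] t 0.15 F [-0.3  1.4  1. ] w 0.999
shift cm [-59.16 -73.22   2.49] rot [-0.002  0.001  1.405] dist mm 942 deg 80.5
pos [0.2682 0.6191 0.4036] t 0.15 F [-0.3  1.4  1. ] w 0.999
shift cm [-59.16 -73.22   2.49] rot [-0.001 -0.002 -1.737] dist mm 942 deg 99.5
cam in tool [ 0.082  -0.0009  0.0298] [-0.3149 -0.0003  0.9491]
```

```bash
python3 -m jog '[[[0.6,-2,-2.5,0,0,0,0.05],[0.6,-5.6,-7,0.2,0,0,0.13],[0.6,-9.3,-11.5,0.4,0,0,0.22],[0.6,-13,-16.1,0.5,0,0,0.31],[0.6,-16.7,-20.7,0.7,0,0,0.4],[0.6,-20.4,-25.3,0.8,0,0,0.49],[0.6,-24.1,-29.9,1,0,0,0.58],[0.6,-27.8,-34.4,1.2,0,0,0.66],[0.6,-31.5,-39,1.3,0,0,0.75],[0.6,-35.2,-43.6,1.5,0,0,0.84],[0.6,-38.9,-48.2,1.6,0,0,0.93],[0.6,-42.6,-52.7,1.8,0,0,1.02]]]' && python3 - <<'E'
from h import *
delta((0.547,-0.288,0.36),yawR(-0.2426))
E
```

```text
time: 1.65
tool_pos: [0.4497, -0.0355, 0.3868]
tcp_rot: [2.062, 2.37, 0.001]
wrist_force: [1.0, 0.9, -0.8]
width: 0.401
pos [ 0.4497 -0.0355  0.3868] t 1.65 F [ 1.   0.9 -0.8] w 0.401
shift cm [-26.35   6.14   2.69] rot [ 0.001 -0.     0.381] dist mm 272 deg 21.8
```

```bash
python3 -m jog '[[[0.6,-5,1.2,0.5,0,0,0.08],[0.6,-10,2.4,1,0,0,0.16],[0.6,-15,3.5,1.5,0,0,0.24],[0.6,-20,4.7,2,0,0,0.32],[0.6,-24,5.6,2.4,0,0,0.38],[0.6,-26.35,6.14,2.7,0,0,0.381],[0.6,-26.35,6.14,2.7,0,0,0.381],[0.6,-26.35,6.14,2.7,0,0,0.381]]]' && python3 - <<'E'
from h import *
import pickle
delta((0.547,-0.288,0.36),yawR(-0.2426))
m=bot.camera_model("wrist"); pickle.dump(m,open("w1.pkl","wb"))
cv2.imwrite("pics/w1.png",bot.read_camera("wrist")[:,:,::-1])
E
```

```text
time: 2.65
tool_pos: [0.5475, -0.2847, 0.3595]
tcp_rot: [-2.468, -1.941, -0.0]
wrist_force: [-0.3, 0.3, -0.3]
width: 0.399
pos [ 0.5475 -0.2847  0.3595] t 2.65 F [-0.3  0.3 -0.3] w 0.399
shift cm [-0.33  0.03 -0.05] rot [-0.001 -0.001  0.005] dist mm 3 deg 0.3
```

View pics/w1.png

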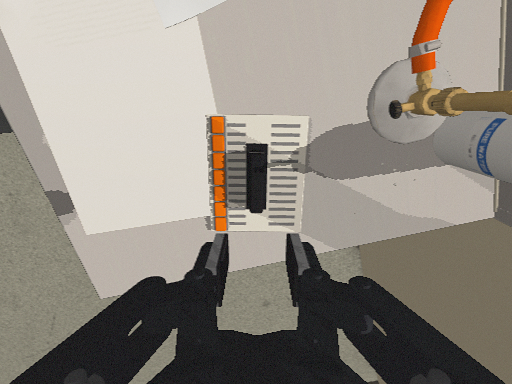

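```bash
python3 - <<'E'
import cv2
im=cv2.imread("pics/w1.png")
cv2.imwrite("pics/w1c.png",cv2.resize(im[105:240,195:320],None,fx=4.4,fy=4.4,interpolation=cv2.INTER_CUBIC))
E
```

```text
(no output)
```

View pics/w1c.png

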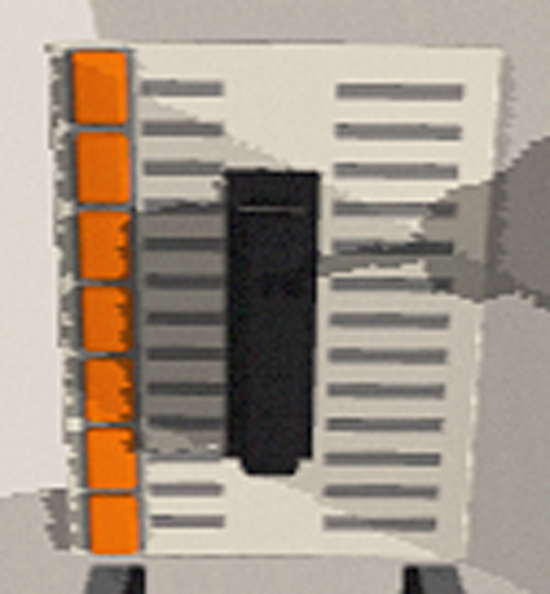

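```bash
python3 - <<'E'
from h import *
import pickle
m=pickle.load(open("w1.pkl","rb"))
f=lambda c,o,k:(np.array(c,float)+.5)/k-.5+np.array(o)
P=[(60,-75,6),(60,75,6),(-60,75,6),(-60,-75,6),(8,35,40),(-8,35,40),(8,-35,40),(-8,-35,40),(-46,-63,12),(-46,63,12)]
uv=f([(502,48),(465,557),(80,550),(55,48),(312,458),(225,458),(318,170),(225,170),(101,88),(114,523)],(195,105),4.4)
for z in (0,0.003,0.006):
    x,r=fit(m,P,uv,z,(0.55,-.29,-.24)); print(z,x,np.abs(r).mean()); 
    if z==0: print(r)
delta((0.547,-0.288,0.36),yawR(-0.2426))
E
```

```text
0 [ 0.5273 -0.2861 -3.3502] 30.377067222987204
[[-120.5321    0.0566]
 [ -99.7342    0.7632]
 [  77.4861    0.0638]
 [  84.4148   -3.1359]
 [ -29.7841    4.5258]
 [   3.6626    4.1656]
 [ -34.664    10.4678]
 [   1.1815   10.0401]
 [  62.2852   -0.8043]
 [  59.5887    0.1849]]
0.003 [ 0.5275 -0.2855 -3.3499] 30.693441257347786
0.006 [ 0.5278 -0.2849 -3.3497] 31.02181295589967
pos [ 0.5475 -0.2845  0.3597] t 2.7 F [ 0.5 -1.   0.1] w 0.401
shift cm [-0.36  0.03 -0.03] rot [-0.001 -0.001  0.005] dist mm 4 deg 0.3
```

```bash
python3 - <<'E'
from h import *
import pickle
m=pickle.load(open("w1.pkl","rb"))
f=lambda c,o,k:(np.array(c,float)+.5)/k-.5+np.array(o)
P=[(60,75,6),(60,-75,6),(-60,-75,6),(-60,75,6),(-46,63,12),(-46,-63,12),(8,35,40),(-8,35,40),(8,-35,40),(-8,-35,40)]
uv=f([(502,48),(465,557),(80,550),(55,48),(101,88),(114,523),(318,170),(225,170),(312,458),(225,458)],(195,105),4.4)
for z in (0,0.003,0.006):
    for k in (6,10):
        x,r=fit(m,P[:k],uv[:k],z,(0.55,-.29,-.24)); print(z,k,x,np.abs(r).mean()); 
        if z==0: print(r)
    print(proj(m,[[0,0,0]]))
E
```

```text
0 6 [ 0.5445 -0.2908 -0.2506] 0.8341359603622891
[[ 0.8139 -0.4245]
 [ 0.8823  0.565 ]
 [-1.3854  1.036 ]
 [-1.0378 -1.7601]
 [ 0.1983  0.3423]
 [ 0.5124  1.0515]]
0 10 [ 0.545  -0.2868 -0.2437] 2.6754680268009765
[[ 0.2554 -4.4786]
 [ 1.1371 -2.48  ]
 [-1.4598 -1.454 ]
 [-2.0337 -5.0769]
 [-0.6912 -3.0382]
 [ 0.4021 -1.595 ]
 [-2.7698  7.0145]
 [ 3.5794  6.9268]
 [-2.2474  1.5846]
 [ 3.7853  1.4996]]
[[-289.1277   38.9182]]
0.003 6 [ 0.5448 -0.2903 -0.2508] 1.1487219412934984
0.003 10 [ 0.5453 -0.2861 -0.2438] 2.7805115570298886
[[-289.1277   38.9182]]
0.006 6 [ 0.5451 -0.2897 -0.251 ] 1.5607193940812536
0.006 10 [ 0.5455 -0.2855 -0.2438] 2.8988555724721268
[[-289.1277   38.9182]]
```

```bash
python3 - <<'E'
import cv2,numpy as np
im=cv2.imread("pics/w1.png")
c=cv2.resize(im[135:222,235:285],None,fx=7,fy=7,interpolation=cv2.INTER_CUBIC).astype(float)
cv2.imwrite("pics/w1d.png",np.clip(c*4,0,255).astype(np.uint8))
E
```

```text
(no output)
```

View pics/w1d.png

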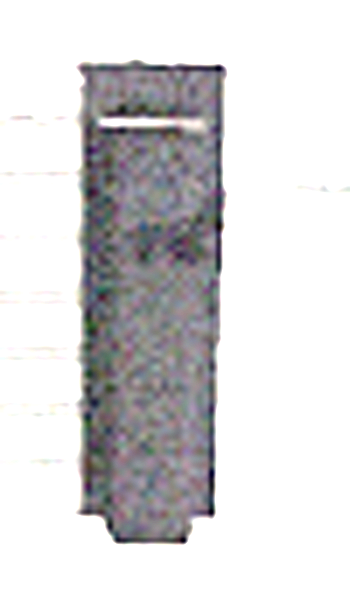

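```bash
python3 - <<'E'
from h import *
import pickle
m=pickle.load(open("w1.pkl","rb"))
f=lambda c,o,k:(np.array(c,float)+.5)/k-.5+np.array(o)
P=[(60,75,6),(60,-75,6),(-60,-75,6),(-60,75,6),(-46,63,12),(-46,-63,12),(8,35,40),(-8,35,40),(8,-35,40),(-8,-35,40)]
uv=np.r_[f([(502,48),(465,557),(80,550),(55,48),(101,88),(114,523)],(195,105),4.4),f([(208,122),(97,122),(187,540),(115,540)],(235,135),7)]
for z in (0,0.004):
        x,r=fit(m,P,uv,z,(0.55,-.29,-.24)); print(z,x,np.abs(r).mean()); print(r)
delta((0.5448,-0.2895,0.155+0.032),yawR(-0.249))
E
```

```text
0 [ 0.5444 -0.2898 -0.2482] 0.9577517451781106
[[ 0.4332 -1.4244]
 [ 0.8159 -0.1853]
 [-1.5304  0.4813]
 [-1.5229 -2.5004]
 [-0.2558 -0.423 ]
 [ 0.3474  0.4531]
 [ 0.0255  1.1672]
 [ 1.1459  1.0146]
 [ 1.9074  1.0796]
 [-1.5032  0.9385]]
0.004 [ 0.5447 -0.2889 -0.2482] 1.3297368533210203
[[ 1.2284 -2.142 ]
 [ 1.4089  0.544 ]
 [-1.9756  1.1979]
 [-2.1093 -3.2352]
 [-0.6887 -1.0122]
 [ 0.0043  1.1165]
 [ 0.2352  0.9561]
 [ 1.1456  0.8009]
 [ 2.0858  1.6727]
 [-1.5061  1.5294]]
pos [ 0.5475 -0.2845  0.3597] t 2.7 F [ 0.5 -1.   0.1] w 0.401
shift cm [-0.56 -0.14 17.27] rot [-0.001 -0.001  0.011] dist mm 173 deg 0.7
```

```bash
python3 -m jog '[[[0.6,-0.3,-0.1,3,0,0,0.01],[0.6,-0.56,-0.14,8,0,0,0.011],[0.6,-0.56,-0.14,12.5,0,0,0.011],[0.6,-0.56,-0.14,15.5,0,0,0.011],[0.6,-0.56,-0.14,17,0,0,0.011],[0.6,-0.56,-0.14,17.2,0,0,0.011],[0.6,-0.56,-0.14,17.2,0,0,0.011],[1,-0.56,-0.14,17.2,0,0,0.011],[1,-0.56,-0.14,17.2,0,0,0.011],[1,-0.56,-0.14,17.2,0,0,0.011],[1,-0.56,-0.14,17.2,0,0,0.011],[1,-0.56,-0.14,17.2,0,0,0.011]]]' 90
```

```text
time: 4.2
tool_pos: [0.5458, -0.2912, 0.1897]
tcp_rot: [2.479, 1.926, 0.002]
wrist_force: [-2.1, 0.9, 6.5]
width: 0.168
```

```bash
python3 - <<'E'
from h import *
delta((0.5,-0.13,0.42),yawR(-0.0)*R.from_euler('y',0.32))
E
```

```text
pos [ 0.5458 -0.2912  0.1897] t 4.2 F [-2.1  0.9  6.5] w 0.168
shift cm [ 14.47  -8.38 -23.06] rot [ 0.042  0.319 -0.248] dist mm 285 deg 23.3
```

```bash
python3 -m jog '[[[1,0,0,-2,0,0,0],[1,0,0,-6,0,0,0],[1,0,0,-11,0,0,0],[1,1,-1,-15,0,0,-0.03],[1,4,-2.4,-18,0.007,0.053,-0.07],[1,7,-4,-20,0.014,0.12,-0.11],[1,10,-6,-22,0.025,0.2,-0.16],[1,13,-7.5,-23,0.035,0.27,-0.21],[1,14.47,-8.38,-23,0.042,0.319,-0.248],[1,14.47,-8.38,-23,0.042,0.319,-0.248],[1,14.47,-8.38,-23,0.042,0.319,-0.248]]]' && python3 - <<'E'
from h import *
import pickle
m=bot.camera_model("wrist"); s=bot.read_state(); pickle.dump((m,s),open("w2.pkl","wb"))
cv2.imwrite("pics/w2.png",bot.read_camera("wrist")[:,:,::-1])
cv2.imwrite("pics/t2.png",bot.read_camera("top")[:,:,::-1])
cv2.imwrite("pics/s2.png",bot.read_camera("side")[:,:,::-1])
E
```

```text
time: 5.58
tool_pos: [0.4996, -0.1302, 0.4179]
tcp_rot: [-2.049, -2.048, -0.328]
wrist_force: [-0.6, -1.1, -4.1]
width: 0.168
```

View pics/w2.png

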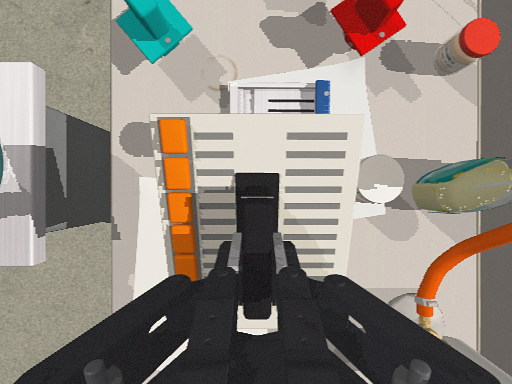

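View pics/t2.png

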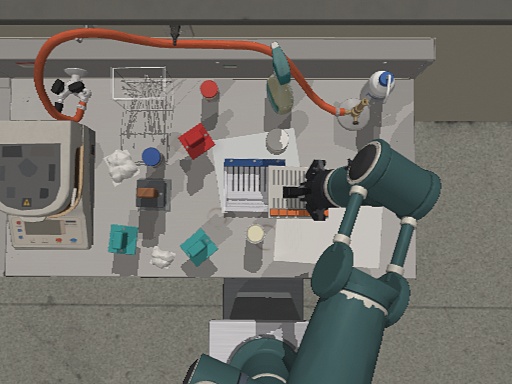

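View pics/s2.png

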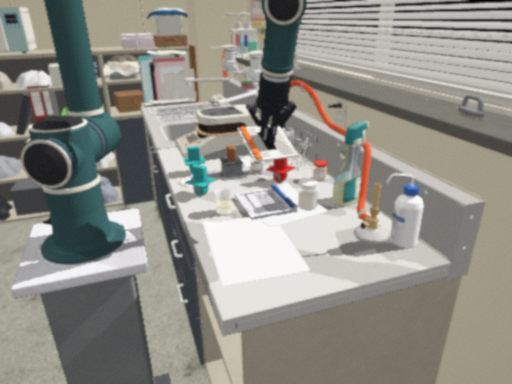

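```bash
python3 - <<'E'
import cv2
im=cv2.imread("pics/w2.png")
cv2.imwrite("pics/w2c.png",cv2.resize(im[70:125,215:345],None,fx=6,fy=6,interpolation=cv2.INTER_CUBIC))
cv2.imwrite("pics/w2d.png",cv2.resize(im[105:215,140:375],None,fx=3.4,fy=3.4,interpolation=cv2.INTER_CUBIC))
E
```

```text
(no output)
```

View pics/w2c.png

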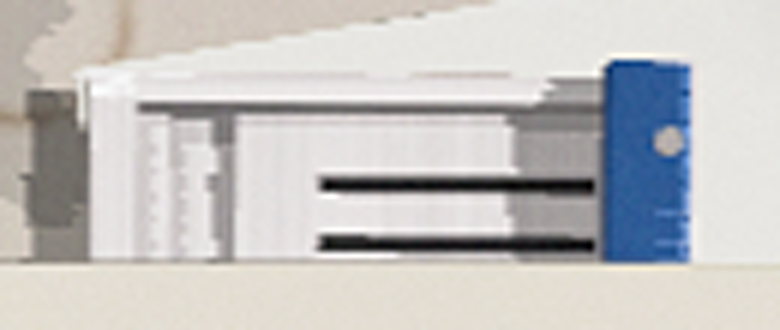

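View pics/w2d.png

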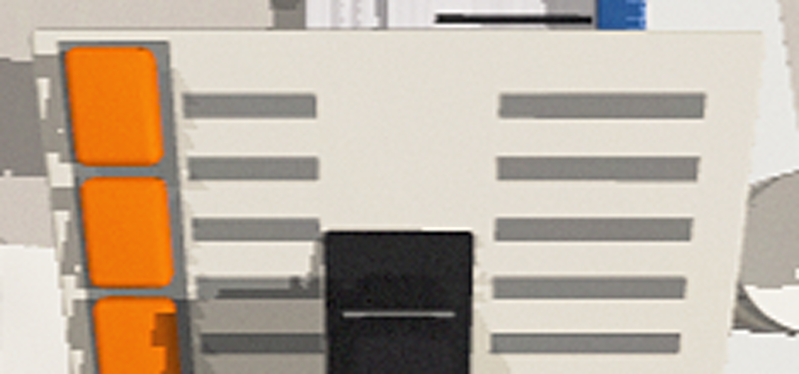

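```bash
python3 - <<'E'
from h import *
import pickle
m,s=pickle.load(open("w2.pkl","rb"))
f=lambda c,o,k:(np.array(c,float)+.5)/k-.5+np.array(o)
x,r=fit(m,[(-74.5,86,14),(74.5,86,25),(51.5,86,25),(-62.5,78,14)],f([(90,74),(690,63),(606,62),(138,104)],(215,70),6),0,(0.53,0.03,0)); print("frame",x);print(r)
Rc=R.from_rotvec(s['tcp_rot'])
P=np.array([(-60,75,6),(60,75,6),(-46,63,11.5),(-46,42,11.5),(-8,35,40),(8,35,40)])/1000.
uv=f([(35,31),(763,34),(113,105),(127,232),(341,314),(457,314)],(140,105),3.4)
T=R.from_matrix(np.c_[[0,1,0],[1,0,0],[0,0,-1]])  # tool axes in plate
def res(v,full=False):
    # plate->tool: p_tool = T^-1 * Rv p + t
    pt=T.inv().apply(R.from_rotvec(v[3:]).apply(P))+v[:3]
    return np.r_[(proj(m,Rc.apply(pt)+s['tool_pos'])-uv).ravel(), v[3:]/0.01 if not full else []]
o=least_squares(res,[0,0,0.187,0,0,0]); print(o.x);print(res(o.x,True).reshape(-1,2))
E
```

```text
frame [ 0.5292  0.0335 -0.0163]
[[-0.4059 -0.2178]
 [ 1.3477  0.0143]
 [-0.501  -0.0514]
 [-0.4671  0.2569]]
[ 0.001  -0.0013  0.1922 -0.0185  0.0041 -0.0005]
[[ 0.2607 -1.1876]
 [-1.334  -2.1477]
 [ 1.2721 -0.3854]
 [ 0.492  -0.9639]
 [ 0.3724  2.0323]
 [-0.9716  1.9972]]
```

```bash
cat >> h.py <<'E'
FR=[0.531,0.0338,-0.006]
def plate_tcp(fx,fz,th,yoff=0.0,tz=0.1897,ty=-0.001):
    Rf=R.from_euler('z',FR[2]); Rp=R.from_euler('y',th)
    C=np.array([fx,yoff,fz])-Rp.apply([0.06,0,0])
    p=C+Rp.apply([0,ty,tz])
    return Rf.apply(p)+np.array([FR[0],FR[1],0]), yawR(FR[2],th)
def plate_now(tz=0.1897,ty=-0.001):
    s=bot.read_state(); Rc=R.from_rotvec(s['tcp_rot'])
    T=R.from_matrix(np.c_[[0,1,0],[1,0,0],[0,0,-1]])
    Rp=R.from_euler('z',FR[2]).inv()*Rc*T.inv()
    p=R.from_euler('z',FR[2]).inv().apply(s['tool_pos']-np.array([FR[0],FR[1],0]))
    C=p-Rp.apply([0,ty,tz]); E=C+Rp.apply([.06,0,0])
    print("C mm",(C*1000).round(1),"E",(E*1000).round(1),"zyx",Rp.as_euler('ZYX').round(4),"F",s['wrist_force'].round(1),"t",round(s['time'],2),"w",round(s['width'],3))
E
python3 - <<'E'
from h import *
for a in [(.042,.07,.17),(.042,.012,.17),(.061,.009,.17),(.061,.008,0)]:
    p=plate_tcp(*a); print(a,p[0]); delta(*p)
E
```

```text
(0.042, 0.07, 0.17) [0.546  0.0327 0.2671]
pos [ 0.4998 -0.1304  0.4177] t 5.72 F [-0.2  0.6 -3.9] w 0.167
shift cm [10.75  4.64 19.42] rot [ 0.166 -0.319  0.033] dist mm 227 deg 20.7
(0.042, 0.012, 0.17) [0.546  0.0327 0.2091]
pos [ 0.4998 -0.1304  0.4177] t 5.72 F [-0.2  0.6 -3.9] w 0.167
shift cm [ 8.92  4.65 24.92] rot [ 0.166 -0.319  0.033] dist mm 269 deg 20.7
(0.061, 0.009, 0.17) [0.565  0.0326 0.2061]
pos [ 0.4998 -0.1304  0.4177] t 5.72 F [-0.2  0.6 -3.9] w 0.167
shift cm [ 8.82  6.55 25.2 ] rot [ 0.166 -0.319  0.033] dist mm 275 deg 20.7
(0.061, 0.008, 0) [0.532  0.0328 0.1977]
pos [ 0.4998 -0.1304  0.4177] t 5.72 F [-0.2  0.6 -3.9] w 0.167
shift cm [ 8.57  3.25 26.01] rot [-0.003 -0.32   0.005] dist mm 276 deg 18.3
```

```bash
python3 -m jog '[[[1,1,0.3,1,0.01,-0.03,0],[1,3,1.2,4.5,0.04,-0.09,0.01],[1,5,2.1,8.5,0.07,-0.15,0.015],[1,7,3,12.5,0.11,-0.21,0.02],[1,9,3.9,16,0.14,-0.27,0.027],[1,10.3,4.5,18.5,0.16,-0.31,0.032],[1,10.75,4.64,19.4,0.166,-0.319,0.033],[1,10.75,4.64,19.4,0.166,-0.319,0.033],[1,10.75,4.64,19.4,0.166,-0.319,0.033]]]' && python3 - <<'E'
from h import *
plate_now()
cv2.imwrite("pics/t3.png",bot.read_camera("top")[:,:,::-1])
cv2.imwrite("pics/s3.png",cv2.resize(bot.read_camera("side")[130:250,180:340,::-1],None,fx=4.6,fy=4.6,interpolation=cv2.INTER_CUBIC))
for a in [(.042,.011,.17),(.061,.009,.17),(.061,.008,0)]:
    p=plate_tcp(*a); print(a,p[0]); delta(*p)
E
```

```text
time: 6.85
tool_pos: [0.5461, 0.0328, 0.2684]
tcp_rot: [-2.14, -2.126, 0.179]
wrist_force: [0.3, 0.2, -2.8]
width: 0.17
C mm [-16.7   0.2  81.4] E [42.5  0.2 71.3] zyx [-0.0002  0.1685  0.0006] F [ 0.3  0.2 -2.8] t 6.85 w 0.17
(0.042, 0.011, 0.17) [0.546  0.0327 0.2081]
pos [0.5461 0.0325 0.2686] t 6.95 F [ 0.3  0.8 -3.3] w 0.166
shift cm [0.02 0.99 5.97] rot [ 0.002 -0.001 -0.001] dist mm 60 deg 0.1
(0.061, 0.009, 0.17) [0.565  0.0326 0.2061]
pos [0.5461 0.0325 0.2686] t 6.95 F [ 0.3  0.8 -3.3] w 0.166
shift cm [0.02 2.9  5.85] rot [ 0.002 -0.001 -0.001] dist mm 65 deg 0.1
(0.061, 0.008, 0) [0.532  0.0328 0.1977]
pos [0.5461 0.0325 0.2686] t 6.95 F [ 0.3  0.8 -3.3] w 0.166
shift cm [ 0.02 -0.21  7.23] rot [-0.168 -0.001 -0.001] dist mm 72 deg 9.6
```

View pics/s3.png

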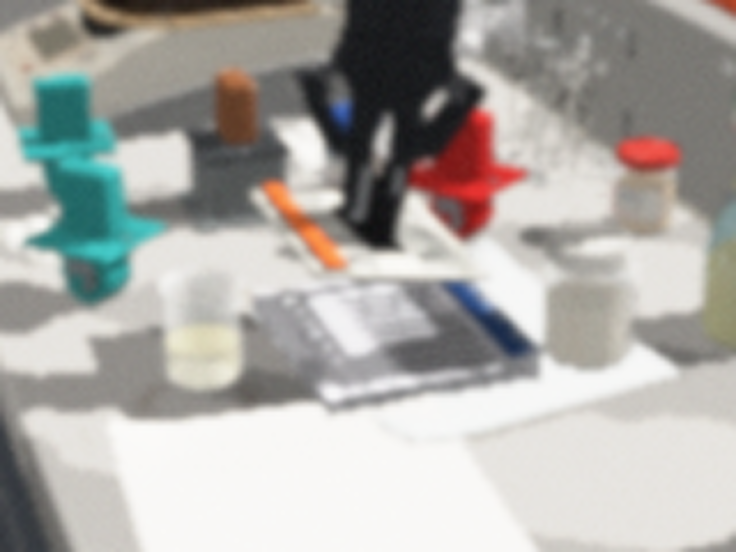

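View pics/t3.png

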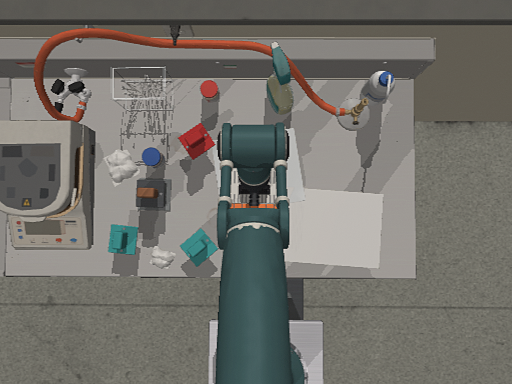

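```bash
python3 -m jog '[[[1,0.02,0.3,2,0,0,0],[1,0.02,0.75,4.5,0,0,0],[1,0.02,0.92,5.6,0,0,0],[1,0.02,0.99,6,0,0,0],[1,0.02,0.99,6,0,0,0],[1,0.02,0.99,6,0,0,0]]]' && python3 - <<'E'
from h import *
import pickle
plate_now()
m=bot.camera_model("wrist"); pickle.dump(m,open("w4.pkl","wb"))
cv2.imwrite("pics/w4.png",bot.read_camera("wrist")[:,:,::-1])
cv2.imwrite("pics/s4.png",cv2.resize(bot.read_camera("side")[150:230,220:320,::-1],None,fx=7,fy=7,interpolation=cv2.INTER_CUBIC))
E
```

```text
time: 7.7
tool_pos: [0.546, 0.0336, 0.2076]
tcp_rot: [-2.139, -2.127, 0.179]
wrist_force: [0.2, 0.3, -3.3]
width: 0.165
C mm [-16.9   1.   20.6] E [42.3  1.  10.5] zyx [0.0004 0.1685 0.0007] F [ 0.2  0.3 -3.3] t 7.7 w 0.165
```

View pics/w4.png

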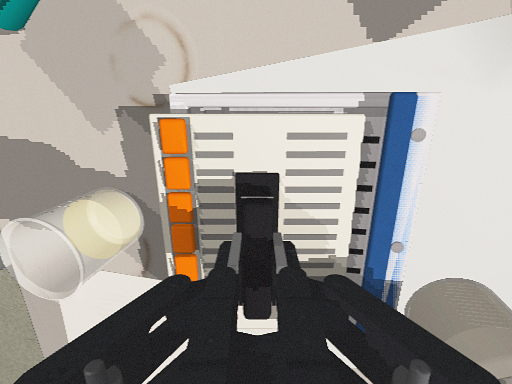

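View pics/s4.png

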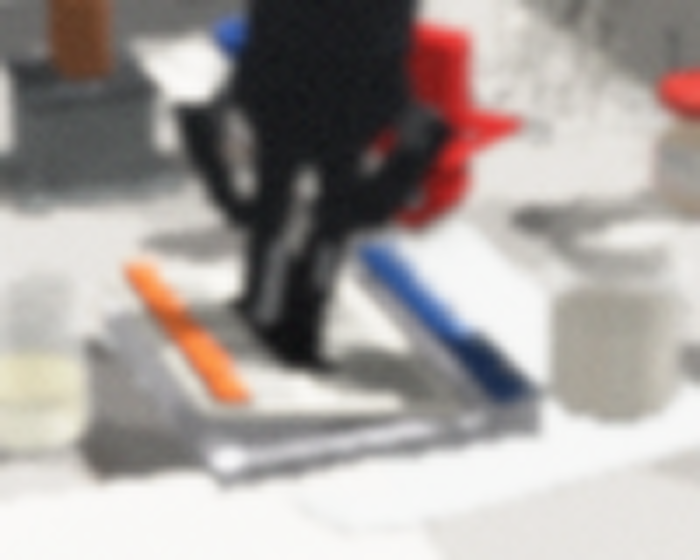

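```bash
python3 - <<'E'
import cv2
im=cv2.imread("pics/w4.png")
cv2.imwrite("pics/w4c.png",cv2.resize(im[80:150,145:275],None,fx=6,fy=6,interpolation=cv2.INTER_CUBIC))
cv2.imwrite("pics/w4d.png",cv2.resize(im[80:170,320:450],None,fx=6,fy=6,interpolation=cv2.INTER_CUBIC))
E
```

```text
(no output)
```

View pics/w4c.png

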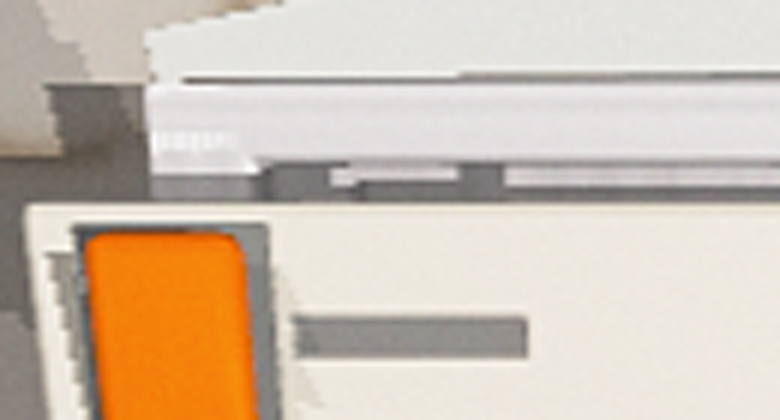

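View pics/w4d.png

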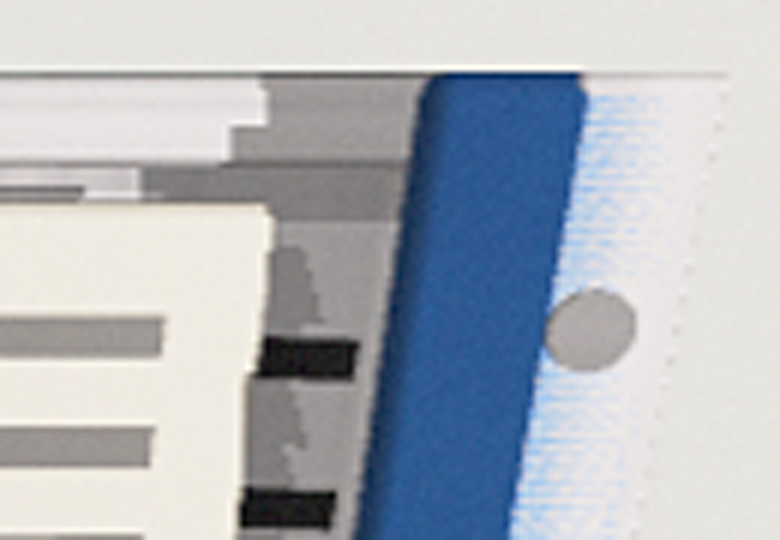

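```bash
python3 - <<'E'
from h import *
import pickle
m=pickle.load(open("w4.pkl","rb"))
f=lambda c,o,k:(np.array(c,float)+.5)/k-.5+np.array(o)
uv=np.r_[f([(148,84)],(145,80),6),f([(430,74),(727,75)],(320,80),6)]
x,r=fit(m,[(-74.5,86,14),(51.5,86,25),(74.5,86,25)],uv,0,(0.53,0.03,0)); print("frame",x);print(r)
# inner wall line check
for yy in (78,):
    for xx in (-62.5,0,51.5):
        c,s_=np.cos(x[2]),np.sin(x[2]); p=[(c*xx-s_*yy)/1000+x[0],(s_*xx+c*yy)/1000+x[1],.014]; print(xx,(proj(m,[p])-[145,80])*6)
P=np.array([(60,75,6),(-60,75,6),(-46,63,11.5)])/1000
uv=np.r_[f([(272,208)],(320,80),6),f([(28,206),(167,310)],(145,80),6)]
Rp=R.from_euler('y',.1685)
def res(v): return (proj(m,(R.from_euler('z',v[2])*Rp).apply(P)+[v[0],v[1],.0206])-uv).ravel()
o=least_squares(res,[.52,.03,0]);print("plate",o.x,o.fun)
E
```

```text
frame [ 0.5305  0.034  -0.0085]
[[-1.1007  0.0562]
 [ 0.0698  0.2694]
 [ 0.6781 -0.073 ]]
-62.5 [[255.3165 164.1393]]
0 [[864.2496 167.5678]]
51.5 [[1428.0001  170.742 ]]
plate [ 0.512   0.0348 -0.0187] [ 1.0668 -0.2723 -1.2372 -2.8492 -0.0335  3.4667]
```

```bash
python3 - <<'E'
from h import *
for a in [(.050,.0097,.17,0),(.0605,.0092,.17,0)]:
    p=plate_tcp(*a); print(a,p[0]); delta(*p)
E
```

```text
(0.05, 0.0097, 0.17, 0) [0.554  0.0327 0.2068]
pos [0.5458 0.0336 0.2074] t 7.8 F [-0.3  0.1 -3.6] w 0.168
shift cm [-0.09  0.81 -0.07] rot [ 0.001 -0.001  0.001] dist mm 8 deg 0.1
(0.0605, 0.0092, 0.17, 0) [0.5645 0.0326 0.2063]
pos [0.5458 0.0336 0.2074] t 7.8 F [-0.3  0.1 -3.6] w 0.168
shift cm [-0.09  1.86 -0.2 ] rot [ 0.001 -0.001  0.001] dist mm 19 deg 0.1
```

```bash
python3 -m jog '[[[1,-0.09,0.4,-0.03,0,0,0],[1,-0.09,0.8,-0.07,0,0,0],[1,-0.09,1.15,-0.11,0,0,0],[1,-0.09,1.5,-0.16,0,0,0],[1,-0.09,1.86,-0.2,0,0,0],[1,-0.09,1.86,-0.2,0,0,0],[1,-0.09,1.86,-0.2,0,0,0]]]' && python3 - <<'E'
from h import *
plate_now()
cv2.imwrite("pics/w5.png",bot.read_camera("wrist")[:,:,::-1])
E
```

```text
time: 8.68
tool_pos: [0.5639, 0.0326, 0.2053]
tcp_rot: [-2.138, -2.126, 0.181]
wrist_force: [-0.8, -0.3, -2.7]
width: 0.167
C mm [ 0.7  0.1 18.4] E [59.9  0.1  8.2] zyx [0.0005 0.1706 0.0006] F [-0.8 -0.3 -2.7] t 8.68 w 0.167
```

View pics/w5.png

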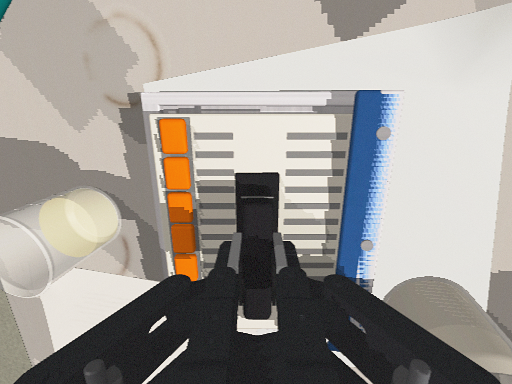

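```bash
python3 - <<'E'
from h import *
for th in [.13,.09,.05,.02,0]:
    delta(*plate_tcp(.0605,.0083,th,0))
E
```

```text
pos [0.5639 0.0326 0.2053] t 8.72 F [-0.2 -0.1 -4.2] w 0.163
shift cm [ 0.   -0.7   0.24] rot [-0.041 -0.001  0.   ] dist mm 7 deg 2.3
pos [0.5639 0.0326 0.2053] t 8.72 F [-0.2 -0.1 -4.2] w 0.163
shift cm [ 0.   -1.44  0.52] rot [-0.081 -0.001  0.   ] dist mm 15 deg 4.6
pos [0.5639 0.0326 0.2053] t 8.72 F [-0.2 -0.1 -4.2] w 0.163
shift cm [ 0.   -2.17  0.84] rot [-0.121 -0.001  0.   ] dist mm 23 deg 6.9
pos [0.5639 0.0326 0.2053] t 8.72 F [-0.2 -0.1 -4.2] w 0.163
shift cm [ 0.   -2.71  1.09] rot [-0.151 -0.001  0.   ] dist mm 29 deg 8.6
pos [0.5639 0.0326 0.2053] t 8.72 F [-0.2 -0.1 -4.2] w 0.163
shift cm [ 0.   -3.07  1.27] rot [-0.171 -0.001  0.   ] dist mm 33 deg 9.8
```

```bash
python3 -m jog '[[[1,0,-0.35,0.12,-0.02,0,0],[1,0,-0.7,0.24,-0.041,0,0],[1,0,-1.1,0.38,-0.061,0,0],[1,0,-1.44,0.52,-0.081,0,0],[1,0,-1.8,0.68,-0.101,0,0],[1,0,-2.17,0.84,-0.121,0,0],[1,0,-2.17,0.84,-0.121,0,0]]]' && python3 - <<'E'
from h import *
plate_now()
for th in [.02,0]:
    delta(*plate_tcp(.0605,.0083,th,0))
E
```

```text
time: 9.6
tool_pos: [0.5406, 0.0328, 0.2006]
tcp_rot: [-2.202, -2.19, 0.054]
wrist_force: [-0.0, -0.3, -3.8]
width: 0.17
C mm [ 0.1  0.1 11.2] E [60.1  0.2  8.2] zyx [0.0005 0.0497 0.0006] F [-0.  -0.3 -3.8] t 9.6 w 0.17
pos [0.5406 0.0328 0.2006] t 9.6 F [-0.  -0.3 -3.8] w 0.17
shift cm [-0.   -0.52  0.17] rot [-0.03  -0.001  0.001] dist mm 5 deg 1.7
pos [0.5406 0.0328 0.2006] t 9.6 F [-0.  -0.3 -3.8] w 0.17
shift cm [-0.   -0.89  0.31] rot [-0.05  -0.001  0.001] dist mm 9 deg 2.8
```

```bash
python3 -m jog '[[[1,0,-0.26,0.08,-0.015,0,0],[1,0,-0.52,0.17,-0.03,0,0],[1,0,-0.7,0.24,-0.04,0,0],[1,0,-0.89,0.33,-0.05,0,0],[1,0,-0.89,0.35,-0.05,0,0],[1,0,-0.89,0.35,-0.05,0,0]]]' && python3 - <<'E'
from h import *
plate_now()
cv2.imwrite("pics/s6.png",cv2.resize(bot.read_camera("side")[150:230,220:320,::-1],None,fx=7,fy=7,interpolation=cv2.INTER_CUBIC))
E
```

```text
time: 10.35
tool_pos: [0.5322, 0.0328, 0.1978]
tcp_rot: [2.228, 2.215, 0.002]
wrist_force: [0.6, 0.3, -3.4]
width: 0.172
C mm [1.4 0.1 8.1] E [61.4  0.1  8.2] zyx [ 0.0004 -0.0009  0.0006] F [ 0.6  0.3 -3.4] t 10.35 w 0.172
```

View pics/s6.png

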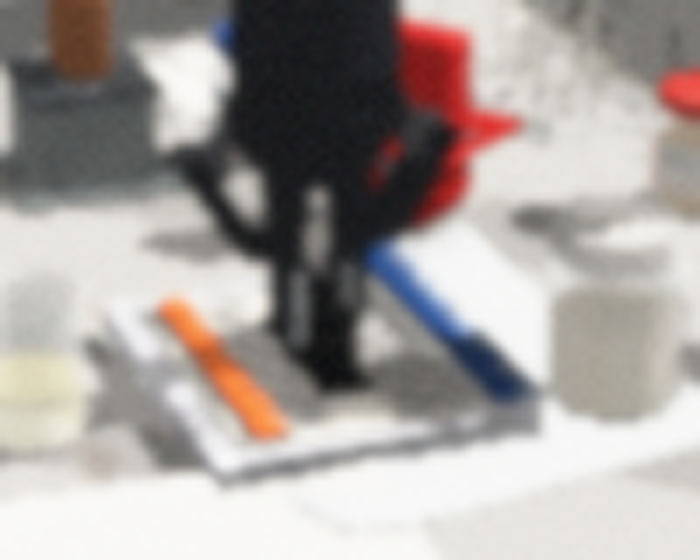

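```bash
python3 -m jog '[[[1,0,-0.05,0.08,0,0,0],[1,0,-0.05,0.15,0,0,0],[1,0,-0.05,0.15,0,0,0]]]' && python3 -c "
from h import *
plate_now()"
```

```text
time: 10.78
tool_pos: [0.5321, 0.0328, 0.1975]
tcp_rot: [2.227, 2.215, 0.002]
wrist_force: [-3.6, 0.1, 5.8]
width: 0.167
C mm [1.4 0.1 7.8] E [61.4  0.1  7.9] zyx [ 0.0005 -0.0015  0.0006] F [-3.6  0.1  5.8] t 10.78 w 0.167
```

```bash
python3 -m jog '[[[0.6,0,0,-0.05,0,0,0],[0.6,0,0,-0.05,0,0,0],[0.6,0,0,-0.05,0,0,0],[0.6,0,0,-1,0,0,0],[0.6,0,0,-3,0,0,0],[0.6,0,0,-6,0,0,0],[0.6,0,0,-11,0,0,0],[0.6,0,0,-16,0,0,0],[0.6,-2,0,-16.5,0,0,0],[0.6,-4,-1,-16.5,0,0,0],[0.6,-4,-1,-16.5,0,0,0]]]' && python3 - <<'E'
from h import *
import pickle
delta((.532,.0328,.35),yawR(0))
m=bot.camera_model("wrist"); pickle.dump(m,open("w7.pkl","wb"))
cv2.imwrite("pics/w7.png",bot.read_camera("wrist")[:,:,::-1])
cv2.imwrite("pics/s7.png",cv2.resize(bot.read_camera("side")[150:230,220:320,::-1],None,fx=7,fy=7,interpolation=cv2.INTER_CUBIC))
E
```

```text
time: 12.15
tool_pos: [0.5209, -0.008, 0.362]
tcp_rot: [2.229, 2.213, 0.002]
wrist_force: [0.4, -0.2, -0.1]
width: 0.401
pos [ 0.5209 -0.008   0.362 ] t 12.15 F [ 0.4 -0.2 -0.1] w 0.401
shift cm [4.09 1.08 1.2 ] rot [ 0.002 -0.    -0.007] dist mm 44 deg 0.4
```

View pics/w7.png

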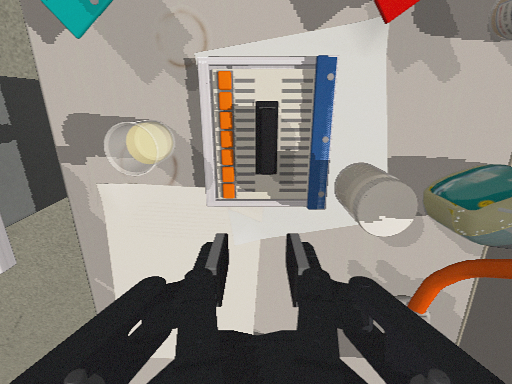

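View pics/s7.png

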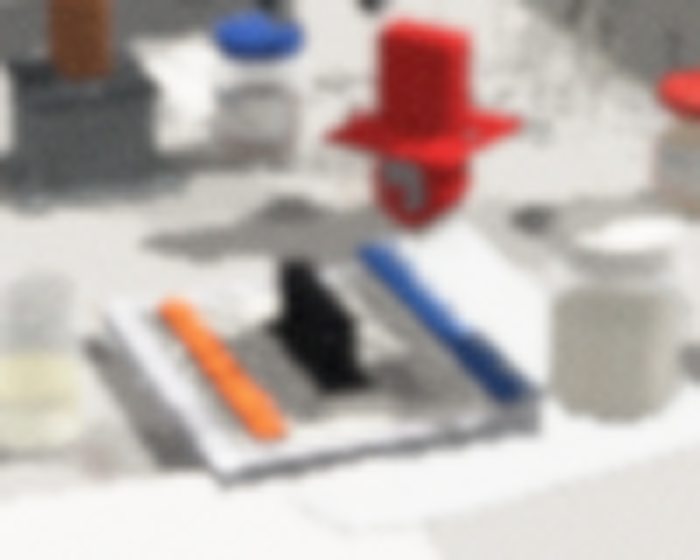

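```bash
python3 - <<'E'
import cv2
im=cv2.imread("pics/w7.png")
cv2.imwrite("pics/w7c.png",cv2.resize(im[50:215,190:345],None,fx=3.6,fy=3.6,interpolation=cv2.INTER_CUBIC))
E
```

```text
(no output)
```

View pics/w7c.png

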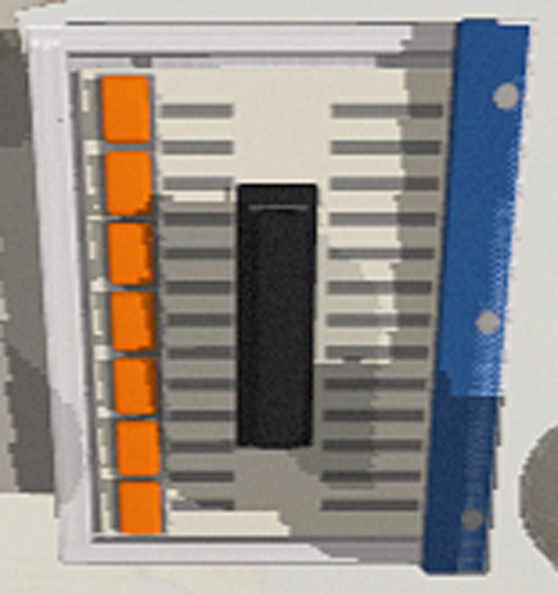

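```bash
python3 - <<'E'
from h import *
import pickle
m=pickle.load(open("w7.pkl","rb"))
f=lambda c,o,k:(np.array(c,float)+.5)/k-.5+np.array(o)
x,r=fit(m,[(-74.5,86,14),(-74.5,-86,14),(51.5,86,25),(74.5,86,25),(51.5,-86,25),(74.5,-86,25)],f([(28,28),(65,562),(458,20),(530,24),(424,573),(488,573)],(190,50),3.6),0); print("frame",x);print(r)
P=[(-46,63-21*i,11.5) for i in range(7)]
uv=f([(127,109),(128,181),(131,253),(132,319),(135,386),(138,446),(140,507)],(190,50),3.6)
x,r=fit(m,P,uv,.008);print("strip->plate",x);print(r)
for u in uv: print(unproj(m,u,.0195))
E
```

```text
frame [ 0.5305  0.0337 -0.0037]
[[-0.8695 -0.1836]
 [-1.0291  1.1307]
 [-0.4697 -0.2307]
 [ 1.841  -1.4397]
 [-0.256   0.9865]
 [ 0.6129  0.9214]]
strip->plate [ 0.5315  0.034  -0.0092]
[[-0.2681 -0.4958]
 [ 0.1466  0.1104]
 [-0.0247 -0.1875]
 [ 0.3312  0.3353]
 [ 0.1048 -0.2122]
 [-0.1465  0.4412]
 [-0.1435  0.1181]]
[0.4863 0.0969 0.0195]
[0.4857 0.0765 0.0195]
[0.4857 0.0552 0.0195]
[0.4851 0.0348 0.0195]
[0.4852 0.0132 0.0195]
[ 0.4853 -0.007   0.0195]
[ 0.4851 -0.0284  0.0195]
```

```bash
python3 - <<'E'
from h import *
delta((.506,.315,.40),yawR(-.018))
E
```

```text
pos [ 0.5213 -0.0072  0.3615] t 12.25 F [ 0.4 -0.8  0.8] w 0.404
shift cm [32.21 -1.73 -3.82] rot [ 0.001 -0.001  0.012] dist mm 325 deg 0.7
```

```bash
python3 -m jog '[[[0.4,3,-0.1,-1,0,0,0],[0.4,8,-0.4,-2,0,0,0],[0.4,13.5,-0.7,-3,0,0,0],[0.4,19,-1,-3.8,0,0,0.01],[0.4,25,-1.3,-3.8,0,0,0.012],[0.4,30,-1.6,-3.8,0,0,0.012],[0.4,32.2,-1.73,-3.8,0,0,0.012],[0.4,32.2,-1.73,-3.8,0,0,0.012],[0.4,32.2,-1.73,-3.8,0,0,0.012]]]' && python3 - <<'E'
from h import *
import pickle
delta((.506,.315,.40),yawR(-.018))
m=bot.camera_model("wrist"); pickle.dump(m,open("w8.pkl","wb"))
im=bot.read_camera("wrist")[:,:,::-1]
cv2.imwrite("pics/w8.png",im)
cv2.imwrite("pics/w8c.png",cv2.resize(im[110:240,190:320],None,fx=4.6,fy=4.6,interpolation=cv2.INTER_CUBIC))
E
```

```text
time: 13.38
tool_pos: [0.5059, 0.314, 0.3991]
tcp_rot: [2.241, 2.201, -0.0]
wrist_force: [0.8, 0.2, -0.2]
width: 0.599
pos [0.5059 0.314  0.3991] t 13.38 F [ 0.8  0.2 -0.2] w 0.599
shift cm [ 0.1   0.01 -0.09] rot [0. 0. 0.] dist mm 1 deg 0.0
```

View pics/w8.png

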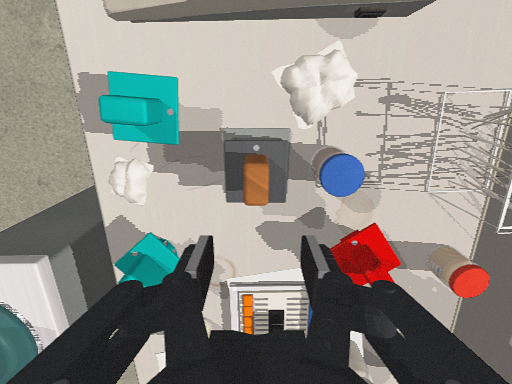

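View pics/w8c.png

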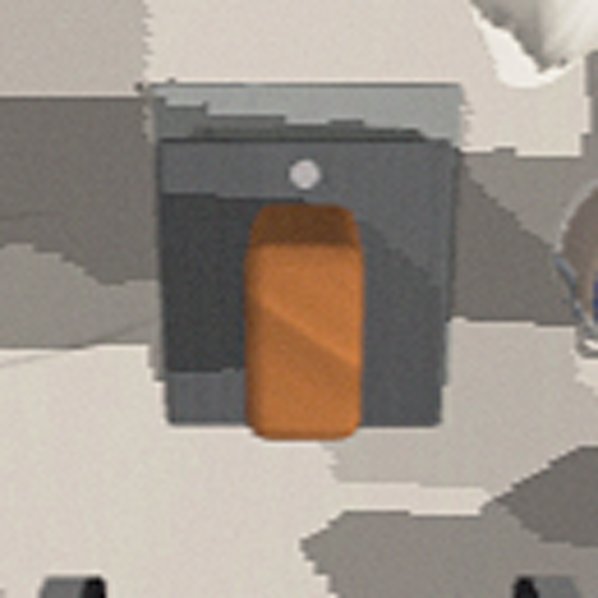

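```bash
python3 - <<'E'
from h import *
import pickle
m=pickle.load(open("w8.pkl","rb"))
f=lambda c,o,k:(np.array(c,float)+.5)/k-.5+np.array(o)
P=[(-13,23,112),(13,23,112),(-13,-23,112),(13,-23,112),(-37,38,60),(37,38,60),(-37,-38,60),(37,-38,60)]
uv=f([(247,245),(362,245),(250,437),(360,437),(158,142),(455,142),(167,426),(441,426)],(190,110),4.6)
x,r=fit(m,P,uv,0,(.5,.31,0));print("roller",x);print(r)
delta((x[0],x[1],.155+.088),yawR(x[2]))
E
```

```text
roller [ 0.5036  0.3171 -0.0215]
[[-0.796  -0.7108]
 [ 0.8819 -0.6135]
 [-0.8401  1.5546]
 [ 0.5161  1.6492]
 [-0.2725 -0.8888]
 [ 0.0299 -0.6554]
 [-0.0158 -0.1935]
 [ 0.5545  0.031 ]]
pos [0.506  0.3137 0.3992] t 13.43 F [ 0.4 -0.2 -0.2] w 0.596
shift cm [ 0.34 -0.25 15.62] rot [0.    0.    0.003] dist mm 156 deg 0.2
```

```bash
python3 -m jog '[[[0.4,0.1,-0.1,3,0,0,0],[0.4,0.25,-0.15,8,0,0,0],[0.4,0.25,-0.15,12.5,0,0,0],[0.4,0.25,-0.15,15,0,0,0],[0.4,0.25,-0.15,15.6,0,0,0],[0.4,0.25,-0.15,15.7,0,0,0],[0.7,0.25,-0.15,15.7,0,0,0],[1,0.25,-0.15,15.7,0,0,0],[1,0.25,-0.15,15.7,0,0,0],[1,0.25,-0.15,15.7,0,0,0]]]' 110; python3 - <<'E'
from h import *
delta((.5045,.3162,.243),yawR(-.02))
E
```

```text
time: 14.68
tool_pos: [0.5053, 0.3178, 0.2445]
tcp_rot: [2.24, 2.201, 0.006]
wrist_force: [0.2, -1.0, 6.1]
width: 0.288
pos [0.5053 0.3178 0.2445] t 14.68 F [ 0.2 -1.   6.1] w 0.288
shift cm [-0.16 -0.08  0.15] rot [ 0.004 -0.002  0.002] dist mm 2 deg 0.3
```

```bash
python3 - <<'E'
from h import *
delta((.4855,-.032,.37),yawR(-.008))
E
python3 -m jog '[[[1,0,0,-1,0,0,0],[1,0,0,-3,0,0,0],[1,0,0,-6,0,0,0],[1,0,0,-10,0,0,0],[1,-2,-0.2,-12.5,0,0,0],[1,-7,-0.5,-12.5,0,0,0],[1,-12,-0.8,-12.5,0,0,0]]]'; python3 - <<'E'
from h import *
delta((.4855,-.032,.37),yawR(-.008))
cv2.imwrite("pics/s9.png",cv2.resize(bot.read_camera("side")[120:250,180:340,::-1],None,fx=4.6,fy=4.6,interpolation=cv2.INTER_CUBIC))
E
```

```text
pos [0.5053 0.3178 0.2445] t 14.68 F [ 0.2 -1.   6.1] w 0.288
shift cm [-34.99  -1.32 -12.63] rot [ 0.004 -0.002 -0.01 ] dist mm 372 deg 0.6
time: 15.55
tool_pos: [0.4938, 0.1967, 0.3688]
tcp_rot: [2.239, 2.203, 0.004]
wrist_force: [0.3, -1.0, -4.2]
width: 0.292
pos [0.4938 0.1967 0.3688] t 15.55 F [ 0.3 -1.  -4.2] w 0.292
shift cm [-22.88  -0.46  -0.14] rot [ 0.002 -0.001 -0.008] dist mm 229 deg 0.5
```

View pics/s9.png

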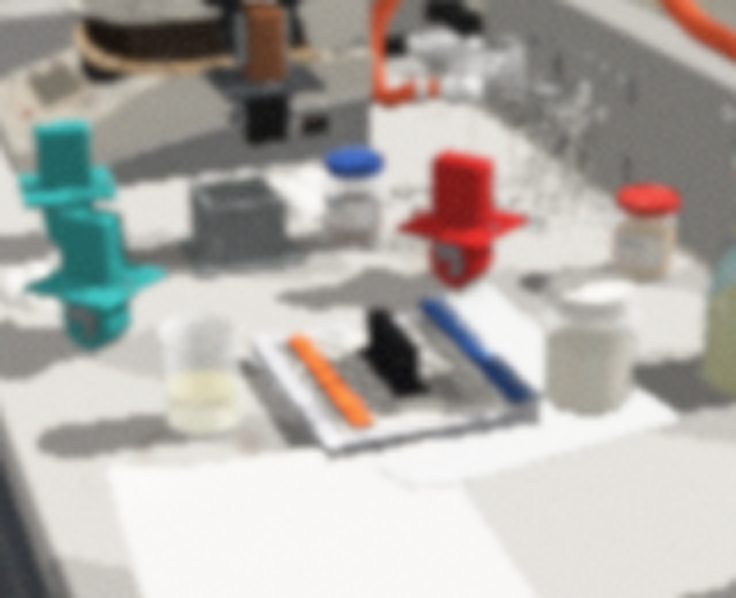

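```bash
python3 -m jog '[[[1,-5,-0.1,0,0,0,0],[1,-10.5,-0.2,0,0,0,0],[1,-16,-0.3,0,0,0,0],[1,-21,-0.4,0,0,0,-0.008],[1,-22.9,-0.46,1,0,0,-0.008],[1,-22.9,-0.46,4,0,0,-0.008],[1,-22.9,-0.46,7,0,0,-0.008],[1,-22.9,-0.46,9,0,0,-0.008],[1,-22.9,-0.46,9.5,0,0,-0.008],[1,-22.9,-0.46,9.5,0,0,-0.008]]]'; python3 - <<'E'
from h import *
import pickle
delta((.4855,-.032,.2565),yawR(-.008))
m=bot.camera_model("wrist"); pickle.dump(m,open("w10.pkl","wb"))
cv2.imwrite("pics/w10.png",bot.read_camera("wrist")[:,:,::-1])
cv2.imwrite("pics/s10.png",cv2.resize(bot.read_camera("side")[120:250,180:340,::-1],None,fx=4.6,fy=4.6,interpolation=cv2.INTER_CUBIC))
E
```

```text
time: 16.85
tool_pos: [0.4859, -0.0312, 0.2728]
tcp_rot: [2.232, 2.211, 0.002]
wrist_force: [0.3, 0.2, -3.3]
width: 0.296
pos [ 0.4859 -0.0312  0.2728] t 16.85 F [ 0.3  0.2 -3.3] w 0.296
shift cm [-0.08 -0.04  1.63] rot [ 0.001 -0.001 -0.002] dist mm 16 deg 0.1
```

View pics/s10.png

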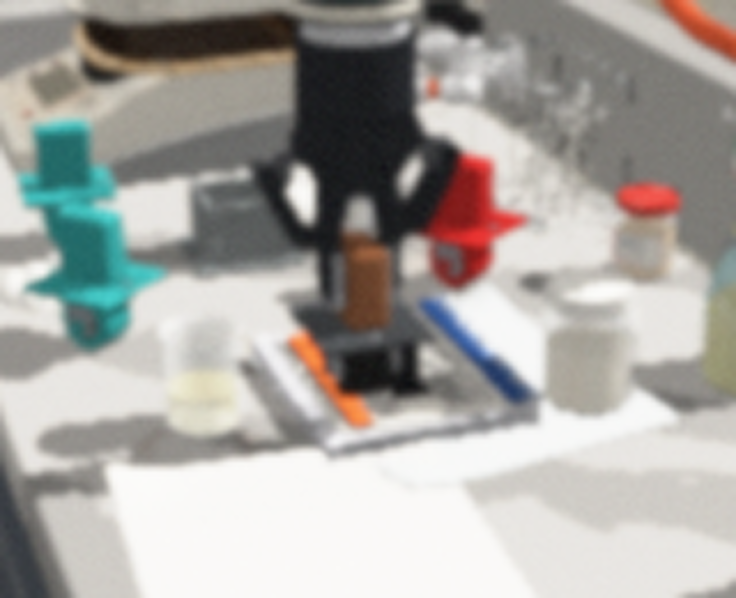

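View pics/w10.png

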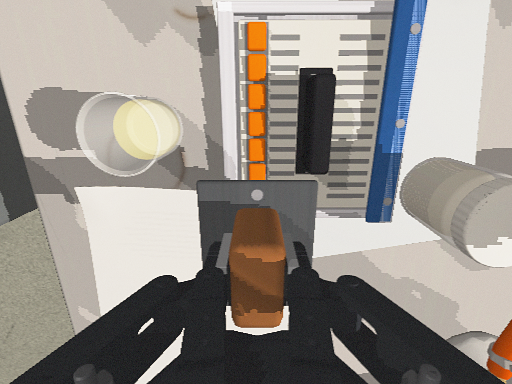

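```bash
python3 -m jog '[[[1,-0.1,-0.04,0.6,0,0,0],[1,-0.1,-0.04,1.2,0,0,0],[1,-0.1,-0.04,1.6,0,0,0],[1,-0.1,-0.04,1.8,0,0,0],[1,-0.1,-0.04,1.9,0,0,0],[1,-0.1,-0.04,1.9,0,0,0]]]'; python3 - <<'E'
from h import *
delta((.4855,-.032,.2515),yawR(-.008))
E
```

```text
time: 17.7
tool_pos: [0.4852, -0.0323, 0.2533]
tcp_rot: [-2.232, -2.211, -0.001]
wrist_force: [-2.1, 0.6, 1.5]
width: 0.295
pos [ 0.4852 -0.0323  0.2533] t 17.7 F [-2.1  0.6  1.5] w 0.295
shift cm [0.03 0.03 0.18] rot [ 0.    -0.001 -0.002] dist mm 2 deg 0.1
```

```bash
python3 -m jog '[[[1,0.6,0.02,0.05,0,0,0],[1,1.5,0.02,0.05,0,0,0],[1,2.6,0.02,0.05,0,0,0],[1,3.7,0.02,0.05,0,0,0],[1,4.8,0.02,0.05,0,0,0],[1,6,0.02,0.05,0,0,0],[1,7.2,0.02,0.05,0,0,0],[1,8.4,0.02,0.05,0,0,0],[1,9.6,0.02,0.05,0,0,0],[1,10.8,0.02,0.05,0,0,0],[1,12,0.02,0.05,0,0,0],[1,12.8,0.02,0.05,0,0,0]]]'; python3 - <<'E'
from h import *
delta((.4855,.097,.2515),yawR(-.008))
cv2.imwrite("pics/s11.png",cv2.resize(bot.read_camera("side")[140:240,210:330,::-1],None,fx=6,fy=6,interpolation=cv2.INTER_CUBIC))
E
```

```text
time: 19.2
tool_pos: [0.487, 0.0967, 0.2529]
tcp_rot: [2.232, 2.211, 0.003]
wrist_force: [2.3, -0.7, 2.0]
width: 0.289
pos [0.487  0.0967 0.2529] t 19.2 F [ 2.3 -0.7  2. ] w 0.289
shift cm [ 0.03 -0.15  0.14] rot [ 0.002 -0.001 -0.001] dist mm 2 deg 0.1
```

View pics/s11.png

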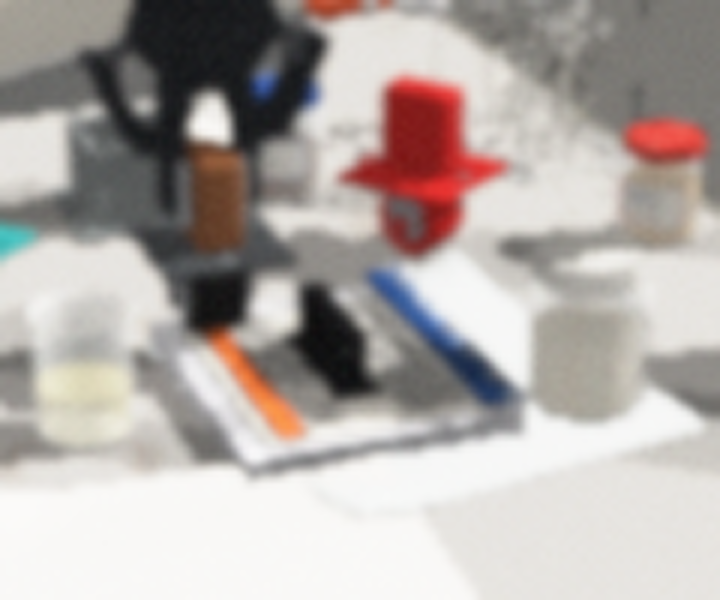

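```bash
python3 -m jog '[[[1,0,-0.1,0.2,0,0,0],[1,0,-0.15,0.35,0,0,0],[1,-0.8,-0.15,0.4,0,0,0],[1,-2,-0.15,0.4,0,0,0],[1,-3.2,-0.15,0.4,0,0,0],[1,-4.4,-0.15,0.4,0,0,0],[1,-5.6,-0.15,0.4,0,0,0],[1,-6.8,-0.15,0.4,0,0,0],[1,-8,-0.15,0.4,0,0,0],[1,-9.2,-0.15,0.4,0,0,0],[1,-10.4,-0.15,0.4,0,0,0],[1,-11.6,-0.15,0.4,0,0,0]]]'; python3 - <<'E'
from h import *
delta((.4855,-.032,.2515),yawR(-.008))
E
```

```text
time: 20.75
tool_pos: [0.4853, -0.0208, 0.251]
tcp_rot: [2.232, 2.208, 0.006]
wrist_force: [0.5, 0.7, 15.8]
width: 0.292
pos [ 0.4853 -0.0208  0.251 ] t 20.75 F [ 0.5  0.7 15.8] w 0.292
shift cm [-1.12  0.04 -0.05] rot [ 0.004 -0.001 -0.003] dist mm 11 deg 0.3
```

```bash
python3 -m jog '[[[1,-0.8,0.03,0.1,0,0,0],[1,-1.6,0.03,0.1,0,0,0],[1,-1.6,0.03,0.1,0,0,0],[1,-0.6,0.03,0.1,0,0,0],[1,0.8,0.03,0.1,0,0,0],[1,2.2,0.03,0.1,0,0,0],[1,3.6,0.03,0.1,0,0,0],[1,5,0.03,0.1,0,0,0],[1,6.4,0.03,0.1,0,0,0],[1,7.8,0.03,0.1,0,0,0],[1,9.2,0,0.1,0,0,0],[1,10.6,0,0.1,0,0,0]]]'; python3 - <<'E'
from h import *
delta((.4855,.103,.2515),yawR(-.008))
E
```

```text
time: 22.25
tool_pos: [0.4867, 0.0858, 0.2509]
tcp_rot: [2.23, 2.208, 0.006]
wrist_force: [-1.9, -1.2, 18.0]
width: 0.29
pos [0.4867 0.0858 0.2509] t 22.25 F [-1.9 -1.2 18. ] w 0.29
shift cm [ 1.72 -0.13 -0.05] rot [ 0.005 -0.    -0.002] dist mm 17 deg 0.3
```

Finish the pass, then lift and look.

```bash
python3 -m jog '[[[1,0.9,-0.1,0,0,0,0],[1,1.7,-0.12,0,0,0,0],[1,1.7,-0.12,0,0,0,0],[1,1.7,-0.12,-0.6,0,0,0],[1,1.7,-0.12,-3,0,0,0],[1,1.7,-0.12,-6,0,0,0],[1,1.7,-0.12,-11,0,0,0],[1,3,0,-12,0,0,0],[1,8,0.5,-12,0,0,0],[1,8,0.5,-12,0,0,0],[1,8,0.5,-12,0,0,0]]]'; python3 - <<'E'
from h import *
import pickle
delta((.5053,.3178,.37),yawR(-.02))
m=bot.camera_model("wrist"); pickle.dump(m,open("w12.pkl","wb"))
cv2.imwrite("pics/w12.png",bot.read_camera("wrist")[:,:,::-1])
cv2.imwrite("pics/s12.png",cv2.resize(bot.read_camera("side")[170:230,225:315,::-1],None,fx=8,fy=8,interpolation=cv2.INTER_CUBIC))
cv2.imwrite("pics/t12.png",cv2.resize(bot.read_camera("top")[120:250,190:330,::-1],None,fx=4.5,fy=4.5,interpolation=cv2.INTER_CUBIC))
E
```

```text
time: 23.62
tool_pos: [0.4896, 0.1657, 0.365]
tcp_rot: [-2.229, -2.21, 0.006]
wrist_force: [-0.1, 0.1, -5.1]
width: 0.288
pos [0.4896 0.1657 0.365 ] t 23.62 F [-0.1  0.1 -5.1] w 0.288
shift cm [15.23  1.44 -0.52] rot [-0.005  0.001  0.011] dist mm 153 deg 0.7
```

View pics/s12.png

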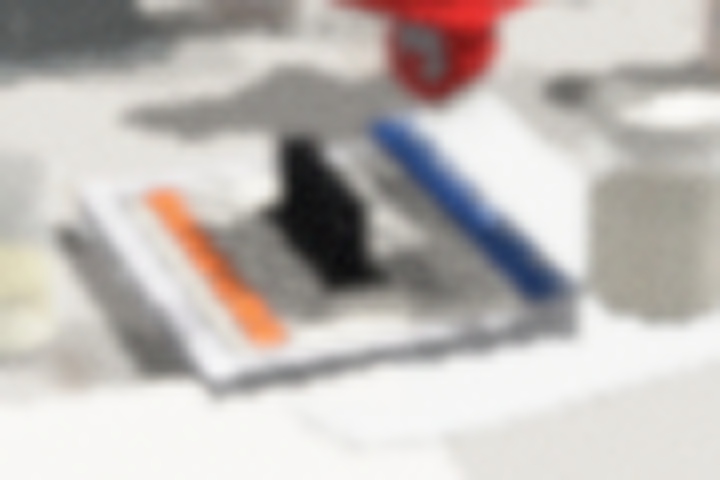

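View pics/w12.png

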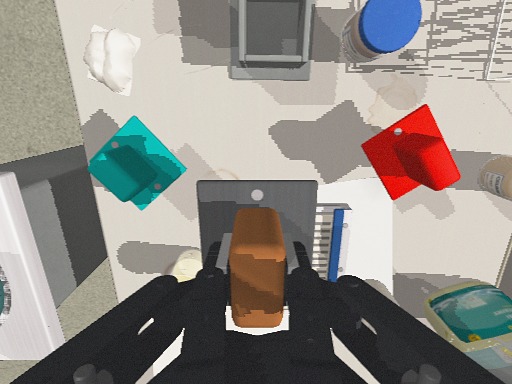

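View pics/t12.png

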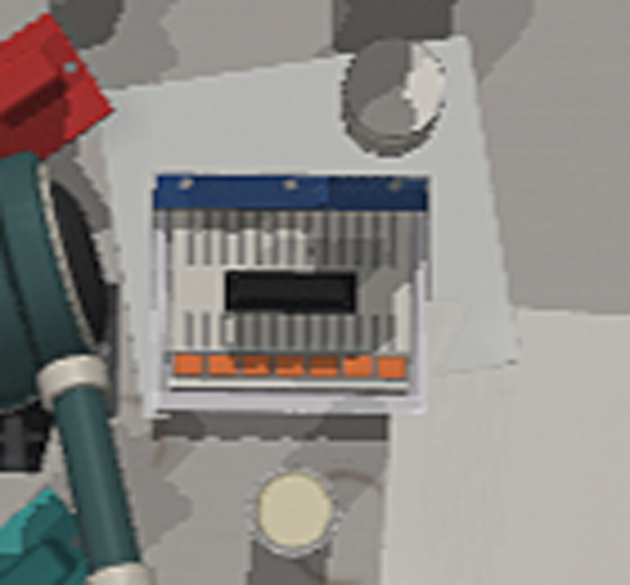

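```bash
python3 -m jog '[[[1,3,0.3,-0.5,0,0,0],[1,7,0.7,-0.5,-0.002,0,0.005],[1,12,1.2,-0.5,-0.005,0,0.01],[1,14.8,1.4,-0.5,-0.005,0,0.011],[1,15.2,1.44,-0.5,-0.005,0,0.011],[1,15.2,1.44,-0.5,-0.005,0,0.011],[1,15.2,1.44,-0.5,-0.005,0,0.011]]]'; python3 - <<'E'
from h import *
delta((.5053,.3178,.245),R.from_rotvec([2.24,2.201,.006]))
cv2.imwrite("pics/w13.png",bot.read_camera("wrist")[:,:,::-1])
cv2.imwrite("pics/s13.png",cv2.resize(bot.read_camera("side")[100:200,180:300,::-1],None,fx=6,fy=6,interpolation=cv2.INTER_CUBIC))
E
```

```text
time: 24.65
tool_pos: [0.5067, 0.3162, 0.3726]
tcp_rot: [2.243, 2.194, 0.005]
wrist_force: [-0.4, 0.5, -3.9]
width: 0.292
pos [0.5067 0.3162 0.3726] t 24.65 F [-0.4  0.5 -3.9] w 0.292
shift cm [ 0.16 -0.21 12.76] rot [ 0.002  0.002 -0.004] dist mm 128 deg 0.3
```

View pics/w13.png

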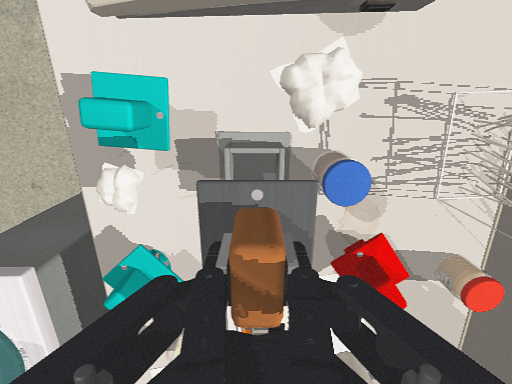

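View pics/s13.png

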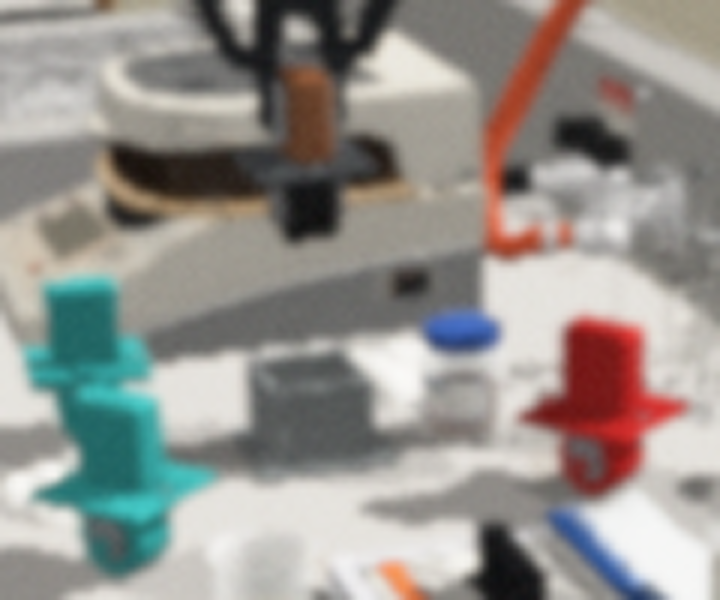

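```bash
python3 -m jog '[[[1,0.16,-0.2,2,0,0,0],[1,0.16,-0.21,5.5,0,0,0],[1,0.16,-0.21,8.5,0,0,0],[1,0.16,-0.21,10.5,0,0,0],[1,0.16,-0.21,11.7,0,0,0],[1,0.16,-0.21,12.3,0,0,0],[1,0.16,-0.21,12.3,0,0,0]]]'; python3 - <<'E'
from h import *
delta((.5053,.3178,.245),R.from_rotvec([2.24,2.201,.006]))
E
```

```text
time: 25.62
tool_pos: [0.5056, 0.3193, 0.2502]
tcp_rot: [2.242, 2.196, 0.008]
wrist_force: [-0.3, 0.1, -3.1]
width: 0.288
pos [0.5056 0.3193 0.2502] t 25.62 F [-0.3  0.1 -3.1] w 0.288
shift cm [-0.15 -0.03  0.52] rot [ 0.003  0.001 -0.003] dist mm 5 deg 0.2
```

```bash
python3 -m jog '[[[1,-0.15,-0.03,0.25,0.003,0,-0.003],[1,-0.15,-0.03,0.45,0.003,0,-0.003],[1,-0.15,-0.03,0.6,0.003,0,-0.003],[1,-0.15,-0.03,0.7,0.003,0,-0.003],[1,-0.15,-0.03,0.7,0.003,0,-0.003]]]'; python3 - <<'E'
from h import *
delta((.5053,.3178,.245),R.from_rotvec([2.24,2.201,.006]))
E
```

```text
time: 26.25
tool_pos: [0.5053, 0.3177, 0.2445]
tcp_rot: [2.24, 2.201, 0.005]
wrist_force: [-2.7, -2.2, 4.8]
width: 0.292
pos [0.5053 0.3177 0.2445] t 26.25 F [-2.7 -2.2  4.8] w 0.292
shift cm [ 0.01  0.   -0.05] rot [-0.     0.001 -0.   ] dist mm 0 deg 0.1
```

```bash
python3 -m jog '[[[0.7,0,0,-0.05,0,0,0],[0.4,0,0,-0.05,0,0,0],[0.4,0,0,-0.05,0,0,0],[0.4,0,0,-1,0,0,0],[0.4,0,0,-3,0,0,0],[0.4,0,0,-7,0,0,0],[0.4,0,0,-12,0,0,0],[0.4,0,0,-15.5,0,0,0],[0.4,0,0,-15.5,0,0,0],[0.4,0,0,-15.5,0,0,0]]]'; python3 - <<'E'
from h import *
import pickle
m=bot.camera_model("wrist"); pickle.dump(m,open("w14.pkl","wb"))
im=bot.read_camera("wrist")[:,:,::-1]
cv2.imwrite("pics/w14c.png",cv2.resize(im[110:240,190:320],None,fx=4.6,fy=4.6,interpolation=cv2.INTER_CUBIC))
cv2.imwrite("pics/s14.png",cv2.resize(bot.read_camera("side")[130:230,180:320,::-1],None,fx=5.5,fy=5.5,interpolation=cv2.INTER_CUBIC))
delta((.5,-.05,.33),yawR(0))
E
```

```text
time: 27.5
tool_pos: [0.5044, 0.3175, 0.3984]
tcp_rot: [2.24, 2.201, 0.005]
wrist_force: [-1.0, 1.1, 0.1]
width: 0.599
pos [0.5041 0.3173 0.3965] t 27.6 F [ 0.3 -0.2 -0.5] w 0.6
shift cm [-36.72   0.24   6.68] rot [ 0.001  0.001 -0.018] dist mm 373 deg 1.0
```

View pics/w14c.png

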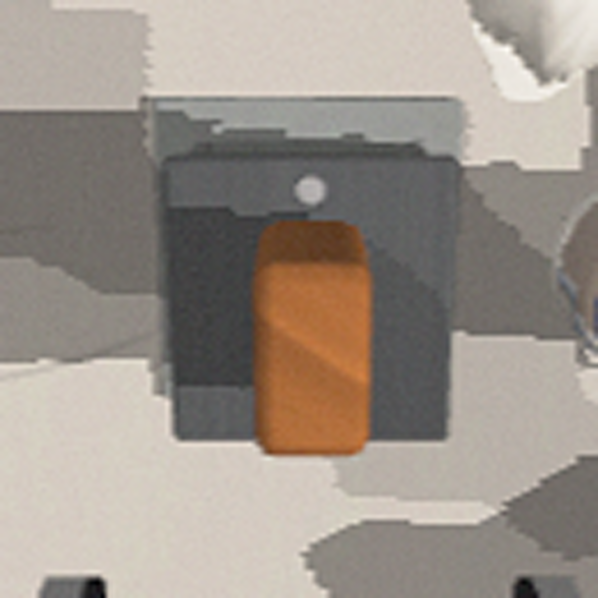

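View pics/s14.png

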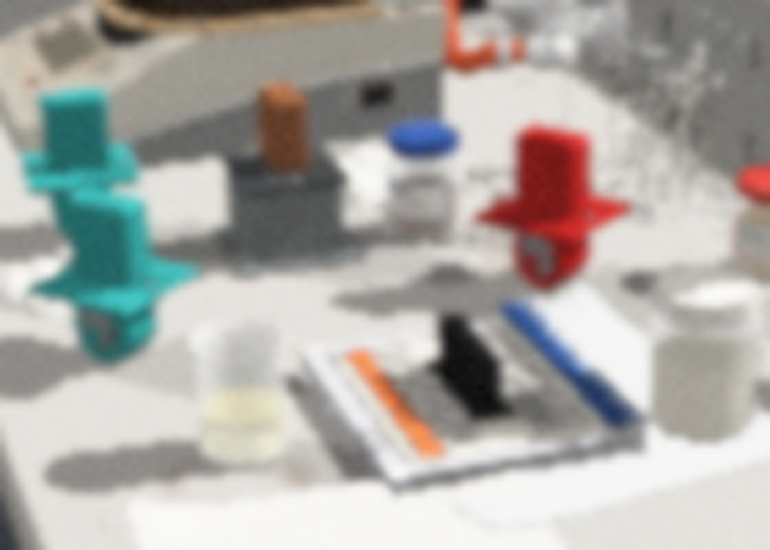

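```bash
python3 -m jog '[[[0.6,-4,0,0,0,0,0],[0.6,-9.5,0.3,0.5,0,0,0],[0.6,-15,0.6,1.5,0,0,-0.01],[0.6,-20.5,1,2.5,0,0,-0.01],[0.6,-26,1.2,3.4,0,0,-0.018],[0.6,-31,1.3,3.4,0,0,-0.018],[0.6,-32.5,1.3,3.4,0,0,-0.018],[0.6,-32.5,1.3,3.4,0,0,-0.018],[0.6,-32.5,1.3,3.4,0,0,-0.018]]]'; python3 - <<'E'
from h import *
import pickle
delta((.521,-.008,.362),yawR(0))
m=bot.camera_model("wrist"); pickle.dump(m,open("w15.pkl","wb"))
im=bot.read_camera("wrist")[:,:,::-1]
cv2.imwrite("pics/w15.png",im)
cv2.imwrite("pics/w15c.png",cv2.resize(im[50:215,190:345],None,fx=3.6,fy=3.6,interpolation=cv2.INTER_CUBIC))
E
```

```text
time: 28.72
tool_pos: [0.5119, -0.0065, 0.3633]
tcp_rot: [2.22, 2.222, 0.004]
wrist_force: [0.3, 0.4, 0.5]
width: 0.404
pos [ 0.5119 -0.0065  0.3633] t 28.73 F [0.3 0.4 0.5] w 0.404
shift cm [-0.15  0.91  0.13] rot [ 0.002 -0.001  0.001] dist mm 9 deg 0.2
```

View pics/w15c.png

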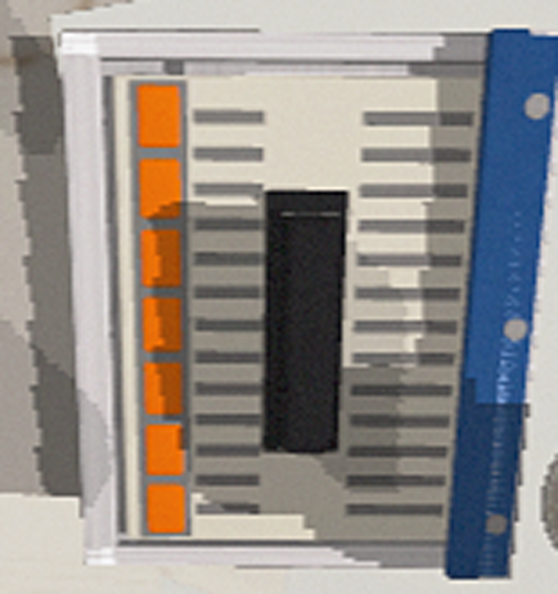

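View pics/w15.png

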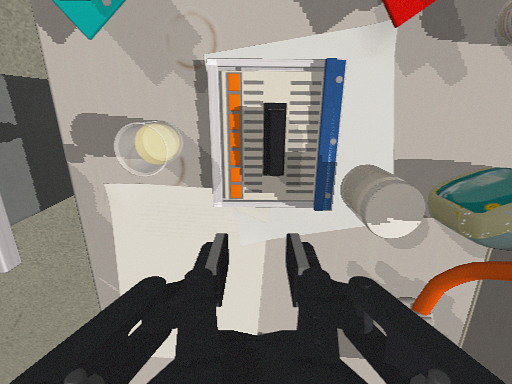

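```bash
python3 -c "
from workcell import bot
print(bot.finish_job(), bot.read_state()['time'])"
```

```text
the job is handed in; nothing more can be done
the job is handed in; nothing more can be done
```

I fitted the plate, rolled all the links down, and put the roller back in its box. I handed the job in at about 29 s of the 72 s allowed; no verdict is reported.

- **Plate:** I carried it by the rib, tucked the plain edge under the blue lip at about 0.17 rad, and lowered and seated it. A wrist picture puts its centre about 1 mm from the frame's centre. Two separate readings gave the plate's turn as about 0.001 to 0.009 rad.
- **Strip:** I took the wooden-grip roller from the grey box and made three passes along all seven links. The first pass pressed with about 5 N and the other two with about 19 to 21 N.
    - At the ends of the firm passes, where I read it, the roller's height matched fully pressed links.
    - The last wrist picture shows all seven heads evenly sunk in their recesses. Link travel and wheel turn cannot be read directly; I inferred the turn from about 13 cm of rolling under load per pass.
- **Roller:** It went back at the same pose it was picked from. The pictures show it upright with its flange on the rim, roughly 1.5 mm from where it started.
- **Bystanders:** The jars and beaker look unmoved in the pictures, and the gripper was clear of everything at hand-in.

No check failed. The two camera estimates of the frame's position in x differed by up to 3 mm at first, and later wrist pictures settled it. The frame's turn stayed uncertain by about 0.01 rad.

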